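# Stack lens bars to dry and set the dust cover

## Robot

A 7-joint arm with a two-finger parallel gripper is mounted at the origin on the work surface. World frame = base frame: x ahead of the robot, y to its left, z up, the work surface at z = 0. Lengths are in m, angles in rad, forces in N, time in s.
With the tool pointing down it reaches from about 0.425 to 0.95 m from the base axis. Payload 4.7 kg.
Tool frame: the origin (TCP) lies at the very end of the fingers, on their centre line; the grasp point (between the pads) lies 19 mm behind it; z points along the fingers, y is the direction in which the jaws open and shut (so a half turn about z gives the same grasp; the last joint's range is limited). The gripper opens to 85 mm and grips with 20 to 120 N. Pads are 22 mm wide; open, the fingers measure 114 mm over their backs; the gripper's body (76 mm by 85 mm) begins 54 mm behind the grasp point. The pads swing forward as they close: fully open they stand 13 mm farther back than shut.
Start: joints at [-1.315, 0.469, -0.049, 1.532, 0.024, 1.141, -0.082], TCP at [0.19, 0.648, 0.231] pointing down, gripper open.
Joint ranges: [-2.59, 2.59], [-0.33, 1.99], [-1.39, 1.29], [0.1, 2.45], [-1.04, 4.18], [0.21, 1.99], [-2.66, 2.66]. Speed limits (rad/s): [2.57, 2.57, 3.14, 3.14, 3.14, 3.14, 3.14].

## Interface

Orientations are given as a rotation vector (axis times angle).
In Python, from plant import bot gives the robot as it stands.
- The arm moves only by the shell command python3 -m inch 'ROWS' [OPENING]. ROWS is JSON, a list of rows, each a list of 6 numbers: the shift along the world's x, y, z in units of 60 mm (1.0 is 60 mm), then the turn, a rotation vector about the world's x, y, z in degrees. In form: [[x, y, z, ax, ay, az], ...]. A call has 1 to 5 rows; each row shifts and turns the pose as measured when the row begins; what a row does not reach is not made up. A row lasts 1/8 s, in which the tool goes at most 62.5 mm and 10.7 degrees, less where a joint would pass 70% of its speed; a pose out of reach is approached as far as the arm can. A call is refused whole if a number of a shift passes 1 or a number of a turn 10.7, either way. A call with a gripper value outside its range is refused whole. OPENING is the finger opening in mm, from 0 to 85.4, set as the call begins (- or left out, the last holds). The fingers move at their own pace and stop on an object; the grip force is fixed at half the most. Time passes only in rows, so rows that do not move let the fingers close. It gives the time, the measured TCP pose, the force and the opening at its end, in the units of the state.
- bot.get_state(): the state, without advancing time (a new reading comes with each control period).
- bot.capture(name): name is "scene" or "top"; returns a dict with "image" (420x560x3 uint8, red, green, blue), "fovy" (degrees; the focal length in pixels is half the picture's height over the tangent of half this angle, whatever the lens; pixels are square), "cx", "cy" (the principal point, pixels), "R" (3x3) and "t" (3): a world point X has camera coordinates R X + t. Camera axes: x right, y down, z forward; pixel columns grow to the right and rows downward; lengths in m; the calibration is good to about 2 mm. A picture is of the moment at which its call begins. There is no depth.
- bot.hand_in(): hands the job in, once; it reports no verdict.
Trained networks look in a picture, given as the dict that the camera call returned (one of the last four; its "shot" number tells which), for a name from the list of things; names that differ only in an ending like _2 or _b are one class to them, and where a whole thing is asked for, a point or a joint stands for the part that bears it (a point fixed in the world has none). Each returns a list of dicts, best first, with "score" (0 to 1); they miss things now and then, are a little off and sometimes report something else, mostly with a low value. They report only what shows in the picture. A call takes as long as a camera call. They do not tell look-alikes from the thing itself.
- bot.find_in(target, picture): "extent" ([left, top, right, bottom] as shares, 0 to 1, of the picture: columns of its width, rows of its height, round what is visible of it).
- bot.tip_of(target, picture): "point" ([column, row] as shares, 0 to 1, of the picture: columns of its width, rows of its height: a listed point, or the origin of a listed thing).
The state is a dict: "t": time; "joints": joint angles; "joint_velocities": joint speeds; "effort": joint torques, N m; "eef_pos": TCP position; "tcp_rot": TCP orientation; "contact_force": force on the tool from outside, world axes, zero at the start; "ft_torque": the same for the moment, N m; "grip_width": finger opening in m.
Only numpy, scipy, OpenCV 4.12 (cv2) and the standard library are available. Lean on these libraries where they do the work, as an engineer would, in place of code of your own. Each camera call takes 0.05 s, during which the arm holds its last target. There are 200 camera calls.

## Task

Swing the blue dust cover of the drying stand up until it stands upright or a little past, then stack all the lens bars from the mat on the stand as a crosswise tower, two to a layer: the first two on the blue marks, the next two across them with the same spacing, any others along the first direction again, each layer centred over the one below (an odd last bar may lie anywhere on top of its layer). With the tower complete and the cover still up, fold the cover back down to 30 degrees above level (the orange marks) and leave it there, the tower still square beneath it and the bottle and the remote control left where they were.

Things in the scene. Friction and masses are not known exactly. Their poses are not given: they have to be found in the camera images.
- stand: Grey base plate of the drying stand, 260 mm in x, 280 mm in y (from -130 to +150 mm), 12 mm thick, fixed to the table; origin on its underside at table height. Its x axis is parallel to the cover's hinge, y points to the hinge, z up. Two grey posts (16 x 30 mm, 100 mm above the table, at x = +105 and -105 mm, y = 125 mm) carry the hinge.
- stand_center (a point): Point on the plate's top face, 12 mm above stand, same axes: the tower's centre. Layer 1 lies on two blue marks (134 x 32 mm, long way along x, centred at x = 0, y = +38 and -38 mm). Layer 2 lies along y, centred at y = 0, x = +38 and -38 mm. Layer 3, if any, lies like layer 1.
- cover_hinge (a point): Middle of the cover's hinge line, at y = +125 mm and z = +78 mm from stand_center (90 mm above the table); the hinge line runs along the stand's x axis. An orange line on the white round cheek (120 mm across) beyond each end of the hinge shows the cover's line at 30 degrees.
- cover (a joint): Angle of the cover, rad: 0 = level over the plate; pi/2 = upright; stop at 1.9. Stiff blue panel 180 mm wide, 6 mm thick, reaching 10 to 160 mm out from the hinge, with a yellow rod on two grey arms (rod axis 215 mm from the hinge). The stiff hinge holds the cover at any angle where it is left; it takes about 2 to 6 N at the rod to move.
- cover_rod (a point): Middle of the yellow rod along the cover's free edge: 12 mm diameter, parallel to the hinge, 156 mm free between the arms, in the panel's plane, with an open window of 49 mm between rod and panel edge, so that it can be pinched from above at any angle of the cover.
- mat: Black rubber mat, 360 mm (its x) by 340 mm (its y), 4 mm thick, fixed to the table; origin at the centre of its underside. The wet lens bars lie on it at the start.
- bottle: Clear bottle with blue cap, 56 mm diameter, 150 mm tall, beyond the work; leave alone. Origin at the centre of its foot.
- remote: Black remote control with coloured keys, 150 x 50 x 20 mm; leave alone. Origin at the centre of its underside.
- bar0: Lens bar: flat rigid orange bar, 130 mm long (its x), 28 mm wide (its y), 18 mm thick (its z), 55 to 100 g, with a row of five round lenses flush in each broad face; origin at the centre of the solid. May be absent (4 to 6 of the six bars are there). All bars are interchangeable.
- bar1: Lens bar: flat rigid red bar, 130 mm long (its x), 28 mm wide (its y), 18 mm thick (its z), 55 to 100 g, with a row of five round lenses flush in each broad face; origin at the centre of the solid. May be absent (4 to 6 of the six bars are there). All bars are interchangeable.
- bar2: Lens bar: flat rigid orange bar, 130 mm long (its x), 28 mm wide (its y), 18 mm thick (its z), 55 to 100 g, with a row of five round lenses flush in each broad face; origin at the centre of the solid. May be absent (4 to 6 of the six bars are there). All bars are interchangeable.
- bar3: Lens bar: flat rigid red bar, 130 mm long (its x), 28 mm wide (its y), 18 mm thick (its z), 55 to 100 g, with a row of five round lenses flush in each broad face; origin at the centre of the solid. May be absent (4 to 6 of the six bars are there). All bars are interchangeable.
- bar4: Lens bar: flat rigid orange bar, 130 mm long (its x), 28 mm wide (its y), 18 mm thick (its z), 55 to 100 g, with a row of five round lenses flush in each broad face; origin at the centre of the solid. May be absent (4 to 6 of the six bars are there). All bars are interchangeable.
- bar5: Lens bar: flat rigid red bar, 130 mm long (its x), 28 mm wide (its y), 18 mm thick (its z), 55 to 100 g, with a row of five round lenses flush in each broad face; origin at the centre of the solid. May be absent (4 to 6 of the six bars are there). All bars are interchangeable.
Mind the look-alikes: they are no part of the job. What is shaped like the bar1 but black or yellow is not meant. Leave any black or turquoise look-alike of the bar3 alone.

How it is judged:
On the way, in this order (a step that is already met when the one before it is completed fails the run):
1. the cover is opened to at least 80 degrees (value of joint cover above 1.396 rad), for 0.2 s.
2. every lens bar present lies in its layer of the crosswise tower, with the cover still up (above 70 degrees) (((x of bar0 in the frame of stand_center between -0.012 and 0.012 m and z of bar0 in the frame of stand_center between 0.004 and 0.014 m and angle between the x axis of bar0 and the x axis of stand_center, either way round below 0.2 rad and (y of bar0 in the frame of stand_center between 0.027 and 0.049 m or y of bar0 in the frame of stand_center between -0.049 and -0.027 m)) or (y of bar0 in the frame of stand_center between -0.012 and 0.012 m and z of bar0 in the frame of stand_center between 0.022 and 0.032 m and angle between the x axis of bar0 and the y axis of stand_center, either way round below 0.2 rad and (x of bar0 in the frame of stand_center between 0.027 and 0.049 m or x of bar0 in the frame of stand_center between -0.049 and -0.027 m)) or (x of bar0 in the frame of stand_center between -0.012 and 0.012 m and z of bar0 in the frame of stand_center between 0.04 and 0.05 m and angle between the x axis of bar0 and the x axis of stand_center, either way round below 0.2 rad and y of bar0 in the frame of stand_center between -0.049 and 0.049 m)) and ((x of bar1 in the frame of stand_center between -0.012 and 0.012 m and z of bar1 in the frame of stand_center between 0.004 and 0.014 m and angle between the x axis of bar1 and the x axis of stand_center, either way round below 0.2 rad and (y of bar1 in the frame of stand_center between 0.027 and 0.049 m or y of bar1 in the frame of stand_center between -0.049 and -0.027 m)) or (y of bar1 in the frame of stand_center between -0.012 and 0.012 m and z of bar1 in the frame of stand_center between 0.022 and 0.032 m and angle between the x axis of bar1 and the y axis of stand_center, either way round below 0.2 rad and (x of bar1 in the frame of stand_center between 0.027 and 0.049 m or x of bar1 in the frame of stand_center between -0.049 and -0.027 m)) or (x of bar1 in the frame of stand_center between -0.012 and 0.012 m and z of bar1 in the frame of stand_center between 0.04 and 0.05 m and angle between the x axis of bar1 and the x axis of stand_center, either way round below 0.2 rad and y of bar1 in the frame of stand_center between -0.049 and 0.049 m)) and ((x of bar2 in the frame of stand_center between -0.012 and 0.012 m and z of bar2 in the frame of stand_center between 0.004 and 0.014 m and angle between the x axis of bar2 and the x axis of stand_center, either way round below 0.2 rad and (y of bar2 in the frame of stand_center between 0.027 and 0.049 m or y of bar2 in the frame of stand_center between -0.049 and -0.027 m)) or (y of bar2 in the frame of stand_center between -0.012 and 0.012 m and z of bar2 in the frame of stand_center between 0.022 and 0.032 m and angle between the x axis of bar2 and the y axis of stand_center, either way round below 0.2 rad and (x of bar2 in the frame of stand_center between 0.027 and 0.049 m or x of bar2 in the frame of stand_center between -0.049 and -0.027 m)) or (x of bar2 in the frame of stand_center between -0.012 and 0.012 m and z of bar2 in the frame of stand_center between 0.04 and 0.05 m and angle between the x axis of bar2 and the x axis of stand_center, either way round below 0.2 rad and y of bar2 in the frame of stand_center between -0.049 and 0.049 m)) and ((x of bar3 in the frame of stand_center between -0.012 and 0.012 m and z of bar3 in the frame of stand_center between 0.004 and 0.014 m and angle between the x axis of bar3 and the x axis of stand_center, either way round below 0.2 rad and (y of bar3 in the frame of stand_center between 0.027 and 0.049 m or y of bar3 in the frame of stand_center between -0.049 and -0.027 m)) or (y of bar3 in the frame of stand_center between -0.012 and 0.012 m and z of bar3 in the frame of stand_center between 0.022 and 0.032 m and angle between the x axis of bar3 and the y axis of stand_center, either way round below 0.2 rad and (x of bar3 in the frame of stand_center between 0.027 and 0.049 m or x of bar3 in the frame of stand_center between -0.049 and -0.027 m)) or (x of bar3 in the frame of stand_center between -0.012 and 0.012 m and z of bar3 in the frame of stand_center between 0.04 and 0.05 m and angle between the x axis of bar3 and the x axis of stand_center, either way round below 0.2 rad and y of bar3 in the frame of stand_center between -0.049 and 0.049 m)) and ((x of bar4 in the frame of stand_center between -0.012 and 0.012 m and z of bar4 in the frame of stand_center between 0.004 and 0.014 m and angle between the x axis of bar4 and the x axis of stand_center, either way round below 0.2 rad and (y of bar4 in the frame of stand_center between 0.027 and 0.049 m or y of bar4 in the frame of stand_center between -0.049 and -0.027 m)) or (y of bar4 in the frame of stand_center between -0.012 and 0.012 m and z of bar4 in the frame of stand_center between 0.022 and 0.032 m and angle between the x axis of bar4 and the y axis of stand_center, either way round below 0.2 rad and (x of bar4 in the frame of stand_center between 0.027 and 0.049 m or x of bar4 in the frame of stand_center between -0.049 and -0.027 m)) or (x of bar4 in the frame of stand_center between -0.012 and 0.012 m and z of bar4 in the frame of stand_center between 0.04 and 0.05 m and angle between the x axis of bar4 and the x axis of stand_center, either way round below 0.2 rad and y of bar4 in the frame of stand_center between -0.049 and 0.049 m)) and ((x of bar5 in the frame of stand_center between -0.012 and 0.012 m and z of bar5 in the frame of stand_center between 0.004 and 0.014 m and angle between the x axis of bar5 and the x axis of stand_center, either way round below 0.2 rad and (y of bar5 in the frame of stand_center between 0.027 and 0.049 m or y of bar5 in the frame of stand_center between -0.049 and -0.027 m)) or (y of bar5 in the frame of stand_center between -0.012 and 0.012 m and z of bar5 in the frame of stand_center between 0.022 and 0.032 m and angle between the x axis of bar5 and the y axis of stand_center, either way round below 0.2 rad and (x of bar5 in the frame of stand_center between 0.027 and 0.049 m or x of bar5 in the frame of stand_center between -0.049 and -0.027 m)) or (x of bar5 in the frame of stand_center between -0.012 and 0.012 m and z of bar5 in the frame of stand_center between 0.04 and 0.05 m and angle between the x axis of bar5 and the x axis of stand_center, either way round below 0.2 rad and y of bar5 in the frame of stand_center between -0.049 and 0.049 m)) and linear speed of each of bar0, bar1, bar2, bar3, bar4, bar5 below 0.03 m/s and value of joint cover above 1.22 rad), for 0.3 s.
3. the cover is folded down to 30 degrees, within 5 (value of joint cover between 0.436 and 0.611 rad), for 0.3 s.
At the end, for the whole second after the job is handed in: Every bar present rests in a layer (1 and 3 along the stand's x, 2 along y, within 0.2 rad), centred lengthwise within 12 mm, 27 to 49 mm sideways from the centre (layer 3: up to 49), at its layer's height within 5 mm; the cover rests at 30 degrees within 5 (0.436 to 0.611 rad) (all of step 3 and ((x of bar0 in the frame of stand_center between -0.012 and 0.012 m and z of bar0 in the frame of stand_center between 0.004 and 0.014 m and angle between the x axis of bar0 and the x axis of stand_center, either way round below 0.2 rad and (y of bar0 in the frame of stand_center between 0.027 and 0.049 m or y of bar0 in the frame of stand_center between -0.049 and -0.027 m)) or (y of bar0 in the frame of stand_center between -0.012 and 0.012 m and z of bar0 in the frame of stand_center between 0.022 and 0.032 m and angle between the x axis of bar0 and the y axis of stand_center, either way round below 0.2 rad and (x of bar0 in the frame of stand_center between 0.027 and 0.049 m or x of bar0 in the frame of stand_center between -0.049 and -0.027 m)) or (x of bar0 in the frame of stand_center between -0.012 and 0.012 m and z of bar0 in the frame of stand_center between 0.04 and 0.05 m and angle between the x axis of bar0 and the x axis of stand_center, either way round below 0.2 rad and y of bar0 in the frame of stand_center between -0.049 and 0.049 m)) and ((x of bar1 in the frame of stand_center between -0.012 and 0.012 m and z of bar1 in the frame of stand_center between 0.004 and 0.014 m and angle between the x axis of bar1 and the x axis of stand_center, either way round below 0.2 rad and (y of bar1 in the frame of stand_center between 0.027 and 0.049 m or y of bar1 in the frame of stand_center between -0.049 and -0.027 m)) or (y of bar1 in the frame of stand_center between -0.012 and 0.012 m and z of bar1 in the frame of stand_center between 0.022 and 0.032 m and angle between the x axis of bar1 and the y axis of stand_center, either way round below 0.2 rad and (x of bar1 in the frame of stand_center between 0.027 and 0.049 m or x of bar1 in the frame of stand_center between -0.049 and -0.027 m)) or (x of bar1 in the frame of stand_center between -0.012 and 0.012 m and z of bar1 in the frame of stand_center between 0.04 and 0.05 m and angle between the x axis of bar1 and the x axis of stand_center, either way round below 0.2 rad and y of bar1 in the frame of stand_center between -0.049 and 0.049 m)) and ((x of bar2 in the frame of stand_center between -0.012 and 0.012 m and z of bar2 in the frame of stand_center between 0.004 and 0.014 m and angle between the x axis of bar2 and the x axis of stand_center, either way round below 0.2 rad and (y of bar2 in the frame of stand_center between 0.027 and 0.049 m or y of bar2 in the frame of stand_center between -0.049 and -0.027 m)) or (y of bar2 in the frame of stand_center between -0.012 and 0.012 m and z of bar2 in the frame of stand_center between 0.022 and 0.032 m and angle between the x axis of bar2 and the y axis of stand_center, either way round below 0.2 rad and (x of bar2 in the frame of stand_center between 0.027 and 0.049 m or x of bar2 in the frame of stand_center between -0.049 and -0.027 m)) or (x of bar2 in the frame of stand_center between -0.012 and 0.012 m and z of bar2 in the frame of stand_center between 0.04 and 0.05 m and angle between the x axis of bar2 and the x axis of stand_center, either way round below 0.2 rad and y of bar2 in the frame of stand_center between -0.049 and 0.049 m)) and ((x of bar3 in the frame of stand_center between -0.012 and 0.012 m and z of bar3 in the frame of stand_center between 0.004 and 0.014 m and angle between the x axis of bar3 and the x axis of stand_center, either way round below 0.2 rad and (y of bar3 in the frame of stand_center between 0.027 and 0.049 m or y of bar3 in the frame of stand_center between -0.049 and -0.027 m)) or (y of bar3 in the frame of stand_center between -0.012 and 0.012 m and z of bar3 in the frame of stand_center between 0.022 and 0.032 m and angle between the x axis of bar3 and the y axis of stand_center, either way round below 0.2 rad and (x of bar3 in the frame of stand_center between 0.027 and 0.049 m or x of bar3 in the frame of stand_center between -0.049 and -0.027 m)) or (x of bar3 in the frame of stand_center between -0.012 and 0.012 m and z of bar3 in the frame of stand_center between 0.04 and 0.05 m and angle between the x axis of bar3 and the x axis of stand_center, either way round below 0.2 rad and y of bar3 in the frame of stand_center between -0.049 and 0.049 m)) and ((x of bar4 in the frame of stand_center between -0.012 and 0.012 m and z of bar4 in the frame of stand_center between 0.004 and 0.014 m and angle between the x axis of bar4 and the x axis of stand_center, either way round below 0.2 rad and (y of bar4 in the frame of stand_center between 0.027 and 0.049 m or y of bar4 in the frame of stand_center between -0.049 and -0.027 m)) or (y of bar4 in the frame of stand_center between -0.012 and 0.012 m and z of bar4 in the frame of stand_center between 0.022 and 0.032 m and angle between the x axis of bar4 and the y axis of stand_center, either way round below 0.2 rad and (x of bar4 in the frame of stand_center between 0.027 and 0.049 m or x of bar4 in the frame of stand_center between -0.049 and -0.027 m)) or (x of bar4 in the frame of stand_center between -0.012 and 0.012 m and z of bar4 in the frame of stand_center between 0.04 and 0.05 m and angle between the x axis of bar4 and the x axis of stand_center, either way round below 0.2 rad and y of bar4 in the frame of stand_center between -0.049 and 0.049 m)) and ((x of bar5 in the frame of stand_center between -0.012 and 0.012 m and z of bar5 in the frame of stand_center between 0.004 and 0.014 m and angle between the x axis of bar5 and the x axis of stand_center, either way round below 0.2 rad and (y of bar5 in the frame of stand_center between 0.027 and 0.049 m or y of bar5 in the frame of stand_center between -0.049 and -0.027 m)) or (y of bar5 in the frame of stand_center between -0.012 and 0.012 m and z of bar5 in the frame of stand_center between 0.022 and 0.032 m and angle between the x axis of bar5 and the y axis of stand_center, either way round below 0.2 rad and (x of bar5 in the frame of stand_center between 0.027 and 0.049 m or x of bar5 in the frame of stand_center between -0.049 and -0.027 m)) or (x of bar5 in the frame of stand_center between -0.012 and 0.012 m and z of bar5 in the frame of stand_center between 0.04 and 0.05 m and angle between the x axis of bar5 and the x axis of stand_center, either way round below 0.2 rad and y of bar5 in the frame of stand_center between -0.049 and 0.049 m)) and linear speed of each of bar0, bar1, bar2, bar3, bar4, bar5 below 0.03 m/s and velocity of joint cover between -0.05 and 0.05 rad/s); the robot touches nothing.
It fails at once if the bottle is pushed more than 30 mm or knocked over (distance of bottle from where it was at the start of the episode above 0.03 m or angle between bottle's own z axis and vertical above 0.5 rad).
It fails at once if the remote is pushed more than 30 mm or knocked over (distance of remote from where it was at the start of the episode above 0.03 m or angle between remote's own z axis and vertical above 0.5 rad).
Of bar0, bar1, bar2, bar3, bar4, bar5 only 4 to 6 are there at a start; the rules pass over those that are not, and their reading is None.
At some moment in a run one of bar0, bar1, bar2, bar3, bar4, bar5 may be knocked a few centimetres aside while the robot is not near it.
Once in a run the grip may slacken for a moment while it holds something.
It also fails if it takes over 210 s, if anything falls off the work surface, if the arm or the gripper's body presses on something with over 40 N, if the wrist force passes 120 N, or if a joint passes its speed limit or range.

## Working session

There is one attempt and no reset: what is moved stays moved. The work goes in short steps, Python scripts to look and compute and a shell command to move; the robot and the scene stay as the last step left them, time stands still between calls to the robot, and variables do not carry over. Pictures are saved under pics/ and viewed, about 12 in all and at most 16, crops included, and the job is handed in when it is done.

```bash
ls; mkdir -p pics; cat > h.py <<'E'
import numpy as np, cv2, sys
from plant import bot
from scipy.spatial.transform import Rotation as Ro
def K(p):
    h=p["image"].shape[0]; f=h/2/np.tan(np.radians(p["fovy"])/2); return f
def proj(p,X):
    c=np.atleast_2d(X)@np.array(p["R"]).T+np.array(p["t"]); f=K(p)
    return np.c_[f*c[:,0]/c[:,2]+p["cx"], f*c[:,1]/c[:,2]+p["cy"]]
def onz(p,uv,z):
    uv=np.atleast_2d(uv); R=np.array(p["R"]); t=np.array(p["t"]); f=K(p)
    d=np.c_[(uv[:,0]-p["cx"])/f,(uv[:,1]-p["cy"])/f,np.ones(len(uv))]@R
    c=-R.T@t; return c+d*((z-c[2])/d[:,2])[:,None]
def save(p,n,box=None,s=1):
    im=p["image"][:,:,::-1]
    if box: im=im[box[1]:box[3],box[0]:box[2]]
    cv2.imwrite("pics/"+n,cv2.resize(im,None,fx=s,fy=s,interpolation=cv2.INTER_CUBIC))
E
python3 - <<'E'
from h import *
for n in("scene","top"):
    p=bot.capture(n); save(p,n+"1.png",s=1.4)
    print(n,p["fovy"],p["cx"],p["cy"],-np.array(p["R"]).T@p["t"],np.round(p["R"],3).tolist())
    for k in["stand_center","cover_hinge","cover_rod","stand","mat","bottle","remote","bar0","bar1"]:
        for d in bot.tip_of(k,p)[:7]:
            uv=np.array(d["point"])*[560,420]; z={"stand_center":.012,"cover_hinge":.09,"cover_rod":.09,"bar0":.013,"bar1":.013}.get(k,0)
            print(k,round(d["score"],2),uv.round(1),onz(p,uv,z)[0].round(3))
print(bot.get_state())
E
```

```text
pics
scene 46.16186794892165 274.76911899790525 214.8160592860508 [ 0.91015055 -0.68118686  1.27221052] [[0.869, 0.496, -0.01], [0.403, -0.718, -0.567], [-0.288, 0.489, -0.824]]
stand_center 0.76 [312.4 212. ] [0.566 0.133 0.012]
cover_hinge 0.85 [333.9 166.6] [0.567 0.269 0.09 ]
cover_rod 0.8 [301.  214.6] [0.563 0.058 0.09 ]
stand 0.8 [306.4 213.8] [0.55  0.126 0.   ]
mat 0.61 [239.3 299.1] [ 0.521 -0.225  0.   ]
bottle 0.58 [340.4 282. ] [ 0.745 -0.037  0.   ]
remote 0.84 [275.3 154.8] [0.343 0.291 0.   ]
bar0 0.98 [279.8 282.3] [ 0.597 -0.129  0.013]
bar0 0.96 [212.8 288. ] [ 0.442 -0.237  0.013]
bar0 0.95 [227.  256.8] [ 0.422 -0.133  0.013]
bar0 0.94 [245.4 176.9] [0.311 0.15  0.013]
bar0 0.84 [345.2 340. ] [ 0.83  -0.191  0.013]
bar0 0.83 [265. 310.] [ 0.603 -0.222  0.013]
bar0 0.79 [194.3 313.2] [ 0.44  -0.325  0.013]
bar1 0.98 [279.8 282.3] [ 0.597 -0.129  0.013]
bar1 0.96 [212.8 288. ] [ 0.442 -0.237  0.013]
bar1 0.95 [227.  256.8] [ 0.422 -0.133  0.013]
bar1 0.94 [245.4 176.9] [0.311 0.15  0.013]
bar1 0.84 [345.2 340. ] [ 0.83  -0.191  0.013]
bar1 0.83 [265. 310.] [ 0.603 
[... 1301 characters left out ...]
.23   0.013]
{'t': 1.0, 'joints': array([-1.3148846 ,  0.46855508, -0.04862387,  1.53247471,  0.02409182,
        1.14098509, -0.08228055]), 'joint_velocities': array([-0.00021911, -0.00031626, -0.00032386, -0.00174212,  0.00041933,
       -0.00117178, -0.00049876]), 'effort': array([-1.81027813e-04, -5.10169458e+01, -4.66433074e-02, -2.38013971e+01,
        1.08594453e-02,  1.04104514e-03,  1.42718997e-05]), 'eef_pos': array([0.18960782, 0.64785788, 0.23137596]), 'tcp_rot': array([-4.45792327e-01, -3.10976266e+00, -2.62658269e-04]), 'contact_force': array([ 0.04761522, -0.33973861, -0.60647681]), 'ft_torque': array([-0.06244118,  0.02783227,  0.05129008]), 'grip_width': 0.08491612787444898}
```

View pics/scene1.png

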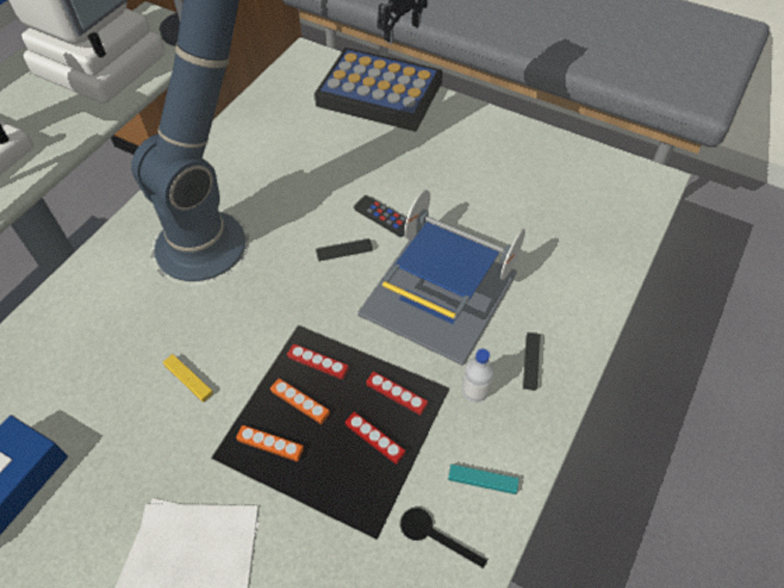

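View pics/top1.png

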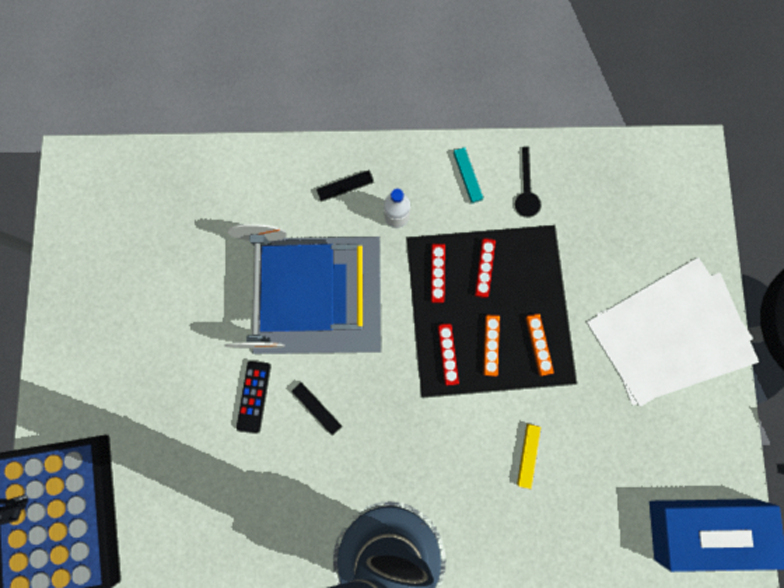

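The scene holds five lens bars on the mat. In the top view (display pixels) they are red at (438,272), (486,267) and (448,354), and orange at (491,345) and (540,345). Black look-alikes lie at (345,185) and (316,407), turquoise at (468,175) and yellow at (529,455), all off the mat and without lenses. I choose the five bars with lenses.

```bash
cat >> h.py <<'E'
def masks(p):
    hsv=cv2.cvtColor(p["image"],cv2.COLOR_RGB2HSV).astype(int); H,S,V=hsv[...,0],hsv[...,1],hsv[...,2]
    bar=((H<18)|(H>172))&(S>150)&(V>90)
    yel=(H>=22)&(H<34)&(S>150)&(V>120)
    blue=(H>100)&(H<125)&(S>120)
    white=(S<70)&(V>140)
    return bar,yel,blue,white
def comps(m,amin):
    n,l,s,c=cv2.connectedComponentsWithStats(m.astype(np.uint8),connectivity=8)
    return [(c[i],s[i],l==i) for i in range(1,n) if s[i,4]>=amin]
def bars(p,z,amin=60):
    """red/orange blobs -> (x,y,yaw deg of long axis, n lens px) from lens pixels at height z"""
    bar,_,_,white=masks(p); out=[]
    m=cv2.morphologyEx(bar.astype(np.uint8),cv2.MORPH_CLOSE,np.ones((5,5)))
    for c,s,b in comps(m,amin):
        hull=cv2.convexHull(np.argwhere(b)[:,::-1].astype(np.int32))
        f=np.zeros(b.shape,np.uint8); cv2.fillConvexPoly(f,hull,1)
        w=np.argwhere((f>0)&white)[:,::-1]
        if len(w)<30: continue
        g=p["image"][w[:,1],w[:,0]].min(1).astype(float)
        X=onz(p,w,z)[:,:2]; mu=X.mean(0); u=np.linalg.svd(X-mu,full_matrices=False)[2][0]
        out.append((*mu.round(4),round(np.degrees(np.arctan2(u[1],u[0]))%180,1),len(w),round(np.ptp((X-mu)@u),3),c.round(0).tolist()))
    return out
E
python3 - <<'E'
from h import *
for n in("top","scene"):
    p=bot.capture(n); print(n)
    for b in bars(p,.022): print(b)
    for c,s,b in comps(masks(p)[1],30):
        r=cv2.minAreaRect(np.argwhere(b)[:,::-1].astype(np.float32)); bx=cv2.boxPoints(r)
        i=np.argsort([np.linalg.norm(bx[0]-q) for q in bx]); e=np.array([(bx[0]+bx[i[1]])/2,(bx[i[2]]+bx[i[3]])/2])
        print("yel",c,s[4],e.round(1).tolist(),onz(p,e,.09).round(4).tolist())
    if n=="top": print("corners",onz(p,[[271.4,169.3],[272,251]],.012).round(4).tolist())
E
```

```text
top
(np.float64(0.6085), np.float64(-0.2226), np.float64(170.4), 169, np.float64(0.112), [346.0, 191.0])
(np.float64(0.6001), np.float64(-0.1173), np.float64(177.7), 167, np.float64(0.11), [313.0, 195.0])
(np.float64(0.4388), np.float64(-0.229), np.float64(175.1), 172, np.float64(0.109), [351.0, 246.0])
(np.float64(0.4377), np.float64(-0.3335), np.float64(10.5), 167, np.float64(0.109), [385.0, 246.0])
(np.float64(0.4188), np.float64(-0.1345), np.float64(5.5), 183, np.float64(0.11), [320.0, 252.0])
yel [256.50660793 203.87665198] 227 [[256.5, 232.0], [256.5, 176.0]] [[0.478, 0.0527, 0.09], [0.643, 0.0517, 0.09]]
yel [377.60556845 325.64269142] 431 [[374.20001220703125, 347.70001220703125], [381.0, 303.29998779296875]] [[0.1552, -0.2669, 0.09], [0.2732, -0.2924, 0.09]]
yel [ 37.30864198 330.95061728] 81 [[33.79999923706055, 334.79998779296875], [41.29999923706055, 327.20001220703125]] [[0.2043, 0.6667, 0.09], [0.2239, 0.6478, 0.09]]
yel [  9.89230769 335.41538462] 65 [[9.5, 331.0], [9.5, 340.0]] [[0.2153, 0.7344, 0.09], [0.1914, 0.7321, 0.09]]
yel [ 38.3902439  346.86585366] 82 [[33.5,
[... 1331 characters left out ...]
t64(0.6011), np.float64(-0.119), np.float64(177.4), 196, np.float64(0.111), [282.0, 282.0])
(np.float64(0.4401), np.float64(-0.2304), np.float64(175.4), 179, np.float64(0.109), [214.0, 288.0])
(np.float64(0.6129), np.float64(-0.2246), np.float64(170.3), 219, np.float64(0.111), [267.0, 315.0])
(np.float64(0.4398), np.float64(-0.3345), np.float64(9.9), 204, np.float64(0.111), [193.0, 318.0])
yel [299.2173913 213.9068323] 161 [[273.8999938964844, 202.1999969482422], [323.8999938964844, 225.3000030517578]] [[0.472, 0.0584, 0.09], [0.6376, 0.0576, 0.09]]
yel [133.65782493 269.27320955] 377 [[119.4000015258789, 255.5], [147.60000610351562, 282.5]] [[0.1897, -0.3091, 0.09], [0.3096, -0.3364, 0.09]]
```

```bash
python3 -m inch '[[0.5,-0.83,0.1,0,0,8],[0.5,-0.83,0.1,0,0,8],[0.5,-0.83,0,0,0,0],[0.5,-0.83,0,0,0,0],[0.5,-0.83,0,0,0,0]]' 30; python3 -m inch '[[0.5,-0.83,0,0,0,0],[0.5,-0.83,0,0,0,0],[0.5,-0.83,0,0,0,0],[0.5,-0.83,0,0,0,0],[0,0,0,0,0,0]]'
```

```text
t: 1.72
eef_pos: [0.339, 0.3957, 0.2433]
tcp_rot: [0.022, -3.141, -0.004]
contact_force: [1.0, -0.2, 0.3]
grip_width: 0.0298
t: 2.35
eef_pos: [0.465, 0.1847, 0.2454]
tcp_rot: [-0.007, 3.137, 0.007]
contact_force: [-0.9, 0.4, -0.8]
grip_width: 0.0298
```

```bash
python3 -m inch '[[0.52,-0.75,0,0,0,0],[0.52,-0.75,0,0,0,0],[0.52,-0.73,-0.4,0,0,0],[0,0,-0.6,0,0,0],[0,0,0,0,0,0]]'; python3 -c "
from h import *
print(bot.get_state()['eef_pos'].round(4))
p=bot.capture('top');q=bot.capture('scene');print(proj(q,bot.get_state()['eef_pos']))
save(q,'s2.png',(230,130,400,260),4)"
```

```text
t: 2.98
eef_pos: [0.5613, 0.052, 0.1857]
tcp_rot: [-0.019, 3.132, 0.013]
contact_force: [0.5, 0.1, -0.6]
grip_width: 0.0304
[0.5613 0.052  0.1857]
[[301.36740858 195.80786333]]
```

View pics/s2.png

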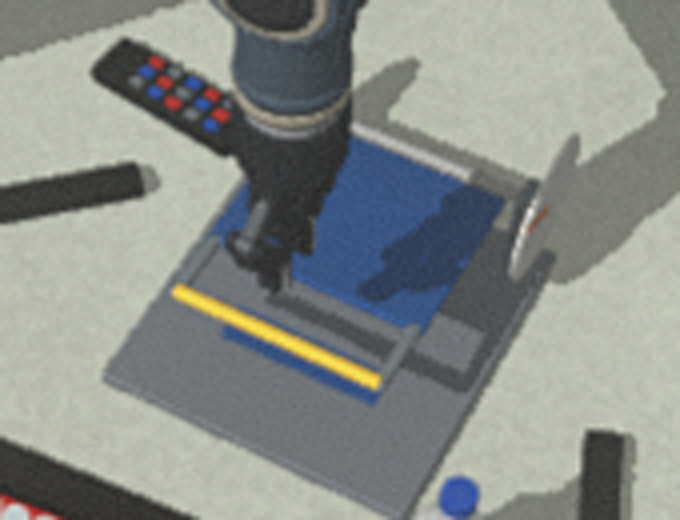

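The picture shows the fingertips at about crop (280,280), over the middle of the yellow rod that runs from (175,290) to (380,383). I descend and pinch it.

```bash
python3 -m inch '[[0,0,-0.9,0,0,0],[0,0,-0.7,0,0,0],[0,0,-0.1,0,0,0],[0,0,0,0,0,0]]'; python3 -m inch '[[0,0,0,0,0,0],[0,0,0,0,0,0],[0,0,0,0,0,0],[0,0,0,0,0,0]]' 0
```

```text
t: 3.58
eef_pos: [0.5694, 0.0579, 0.0937]
tcp_rot: [-0.031, 3.109, 0.023]
contact_force: [-0.0, -0.9, 0.3]
grip_width: 0.0298
t: 4.08
eef_pos: [0.5698, 0.0514, 0.0977]
tcp_rot: [-0.024, 3.106, 0.012]
contact_force: [-1.1, -2.4, -2.7]
grip_width: 0.0097
```

```bash
cat >> h.py <<'E'
def go(x=None,y=None,z=None,yaw=90):
    """print the total shift (units) and turn (deg) to reach TCP x,y,z, tool down, jaw axis at yaw deg mod 180"""
    s=bot.get_state(); e=s["eef_pos"]; R=Ro.from_rotvec(s["tcp_rot"])
    d=[0 if g is None else (g-v)/.06 for g,v in zip((x,y,z),e)]
    best=None
    for k in (0,180):
        a=np.radians(yaw+k); yv=np.array([np.cos(a),np.sin(a),0]); zv=np.array([0,0,-1.]); T=Ro.from_matrix(np.c_[np.cross(yv,zv),yv,zv])
        w=np.degrees((T*R.inv()).as_rotvec())
        if best is None or np.linalg.norm(w)<np.linalg.norm(best): best=w
    print("t",round(s["t"],2),"pos",e.round(4),"shift",np.round(d,2),"turn",best.round(1),"F",np.round(s["contact_force"],1),"grip",round(s["grip_width"],4),"j7",round(s["joints"][6],2))
E
python3 -m inch '[[0,0,0,0,0,0],[0,0,0,0,0,0],[0,0,-0.1,0,0,0]]' 30;python3 -c "
from h import *
go(.559,.0515,.079)"
```

```text
t: 4.45
eef_pos: [0.5728, 0.0535, 0.0942]
tcp_rot: [-0.029, 3.099, 0.015]
contact_force: [-0.0, 0.5, 0.0]
grip_width: 0.0301
t 4.45 pos [0.5728 0.0535 0.0942] shift [-0.23 -0.03 -0.25] turn [-0.6  2.4 -1.1] F [-0.   0.5  0. ] grip 0.0301 j7 1.56
```

```bash
python3 -m inch '[[-0.2,-0.05,-0.2,-0.6,2.4,-1.1],[0,0,-0.1,0,0,0],[0,0,0,0,0,0]]';python3 -c "
from h import *
go(.559,.0515,.079)"
```

```text
t: 4.82
eef_pos: [0.5595, 0.0506, 0.074]
tcp_rot: [-0.002, -3.137, 0.003]
contact_force: [0.0, 0.1, -0.2]
grip_width: 0.0297
t 4.83 pos [0.5595 0.0506 0.074 ] shift [-0.01  0.02  0.08] turn [ 0.1 -0.2  0.1] F [ 0.   0.1 -0.2] grip 0.0297 j7 1.54
```

```bash
python3 -m inch '[[0,0,0,0,0,0],[0,0,0,0,0,0],[0,0,0,0,0,0],[0,0,0,0,0,0]]' 0; python3 -m inch '[[0,0,0.5,0,0,0],[0,0.05,0.5,0,0,0],[0,0,0,0,0,0]]';python3 -c "
from h import *
go()"
```

```text
t: 5.32
eef_pos: [0.5595, 0.0513, 0.0739]
tcp_rot: [-0.002, -3.138, 0.001]
contact_force: [-0.3, 0.7, -1.8]
grip_width: 0.0102
t: 5.7
eef_pos: [0.5595, 0.0648, 0.1337]
tcp_rot: [0.009, -3.138, -0.016]
contact_force: [-1.8, -6.0, 4.0]
grip_width: 0.0105
t 5.7 pos [0.5595 0.0648 0.1337] shift [0 0 0] turn [-0.6 -0.2 -0.3] F [-1.8 -6.   4. ] grip 0.0105 j7 1.51
```

```bash
python3 -m inch '[[0,0.18,0.46,0,0,0],[0,0.25,0.43,0,0,0],[0,0.3,0.4,0,0,0],[0,0.36,0.35,0,0,0],[0,0,0,0,0,0]]';python3 -c "
from h import *
go()"
```

```text
t: 6.32
eef_pos: [0.5596, 0.1303, 0.2278]
tcp_rot: [0.005, -3.138, -0.011]
contact_force: [-0.3, 1.3, 0.5]
grip_width: 0.0103
t 6.33 pos [0.5596 0.1303 0.2278] shift [0 0 0] turn [-0.4 -0.2 -0.2] F [-0.3  1.3  0.5] grip 0.0103 j7 1.36
```

```bash
python3 -m inch '[[0,0.4,0.3,0,0,0],[0,0.44,0.24,0,0,0],[0,0.47,0.18,0,0,0],[0,0.49,0.11,0,0,0],[0,0,0,0,0,0]]'; python3 -m inch '[[0,0.5,0.05,0,0,0],[0,0.5,-0.02,0,0,0],[0,0.1,0,0,0,0],[0,0,0,0,0,0]]';python3 -c "
from h import *
go()
p=bot.capture('scene');save(p,'s3.png',(200,40,440,260),3)"
```

```text
t: 6.95
eef_pos: [0.5597, 0.2181, 0.2731]
tcp_rot: [-0.023, -3.128, 0.03]
contact_force: [-1.5, 2.6, -0.4]
grip_width: 0.0103
t: 7.45
eef_pos: [0.5597, 0.2725, 0.2764]
tcp_rot: [-0.037, -3.122, 0.048]
contact_force: [-4.1, 1.3, 5.0]
grip_width: 0.0101
t 7.45 pos [0.5597 0.2725 0.2764] shift [0 0 0] turn [ 1.8 -1.1  1.4] F [-4.1  1.3  5. ] grip 0.0101 j7 1.07
```

View pics/s3.png

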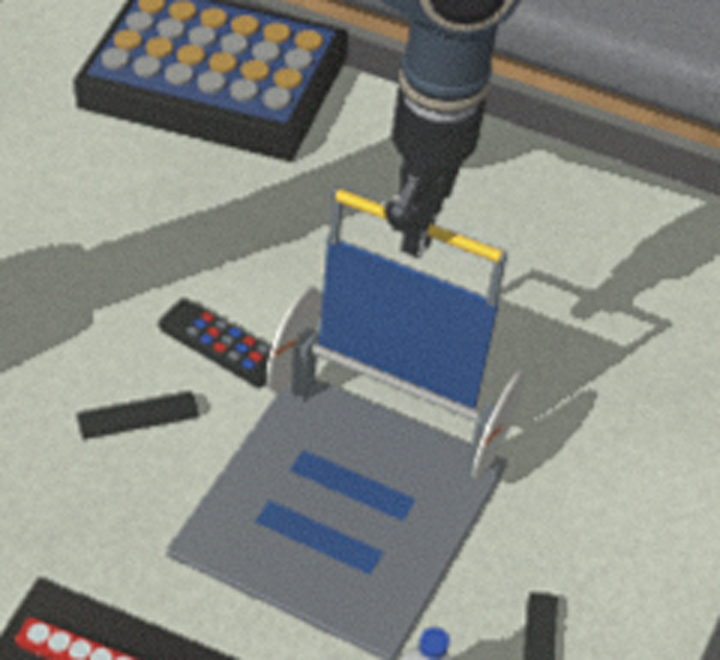

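The cover stands upright: rod at crop (340,195)-(500,257), blue marks bare at (350,485) and (318,537). I push it a little past upright, release and retreat.

```bash
python3 -m inch '[[0,0.3,-0.02,0,0,0],[0,0.2,-0.03,0,0,0],[0,0,0,0,0,0]]'; python3 -m inch '[[0,0,0,0,0,0],[0,0,0,0,0,0]]' 34;  python3 -m inch '[[0,0,0.6,0,0,0],[0,0,0.6,0,0,0],[0,-0.8,0.3,0,0,0],[0,-0.9,0,0,0,0],[0,-0.9,0,0,0,0]]'; python3 -m inch '[[0,-0.9,0,0,0,0],[0,-0.9,0,0,0,0],[0,-0.9,0,0,0,0],[0,-0.9,0,0,0,0],[0,-0.9,0,0,0,0]]' 60; python3 - <<'E'
from h import *
go(.6006,-.118,.06)
for n in("top","scene"):
    p=bot.capture(n); print(n)
    for b in bars(p,.022): print(*b)
    for c,s,b in comps(masks(p)[2],60):
        uv=np.argwhere(b)[:,::-1]; X=onz(p,uv,.012)[:,:2]; mu=X.mean(0);u=np.linalg.svd(X-mu,full_matrices=False)[2][0]
        print("blue",s[4],mu.round(4),round(np.degrees(np.arctan2(u[1],u[0]))%180,1),np.ptp((X-mu)@u).round(3))
    for c,s,b in comps(masks(p)[1],60):
        if 200<c[1]<400 and 0: pass
        print("yel",c.round(1),s[:4])
save(p,'s4.png')
E
```

```text
t: 7.88
eef_pos: [0.5595, 0.2966, 0.2737]
tcp_rot: [-0.045, -3.119, 0.059]
contact_force: [-1.5, 4.3, -0.4]
grip_width: 0.0105
t: 8.12
eef_pos: [0.5606, 0.2944, 0.2725]
tcp_rot: [-0.051, -3.119, 0.062]
contact_force: [0.8, 0.6, 0.8]
grip_width: 0.034
t: 8.75
eef_pos: [0.5611, 0.1353, 0.3623]
tcp_rot: [-0.047, -3.119, 0.066]
contact_force: [1.0, 0.4, 0.3]
grip_width: 0.0341
t: 9.38
eef_pos: [0.5597, -0.1483, 0.3624]
tcp_rot: [-0.059, -3.123, 0.069]
contact_force: [1.2, 0.4, -0.2]
grip_width: 0.06
t 9.38 pos [ 0.5597 -0.1483  0.3624] shift [ 0.68  0.51 -5.04] turn [ 2.5 -1.   2.2] F [ 1.2  0.4 -0.2] grip 0.06 j7 1.78
top
0.597 -0.1171 178.3 160 0.11 [312.0, 195.0]
0.438 -0.3334 10.6 175 0.111 [385.0, 247.0]
blue 68 [ 0.7826 -0.0294] 171.8 0.028
blue 1653 [0.5904 0.3295] 3.5 0.239
blue 462 [0.556 0.179] 179.9 0.132
blue 420 [0.5574 0.1035] 0.1 0.129
blue 2869 [0.096  0.6959] 15.8 0.302
blue 4102 [ 0.0413 -0.6759] 88.8 0.271
yel [146.2 190.8] [143 156   7  69]
yel [377.5 325.6] [370 303  16  46]
yel [ 37.5 330.7] [ 32 326  12  11]
yel [  9.2 335.5] [  4 330  11  12]
yel [ 38.5 346.7] [ 33 342  12  11]
yel [ 10.2 351.6] [  5 347  11  11]
yel [ 39.8 363. ] [ 34 358  12  11]
yel [ 10.9 367.9] [  6 363  11  11]
yel [ 40.6 379.3] [ 35 374  12  12]
yel [ 11.9 384.4] [  7 379  11  12]
yel [ 41.9 395.9] [ 37 390  11  12]
yel [ 12.5 401.1] [  7 396  12  11]
yel [ 42.8 412.8] [ 37 407  12  12]
yel [ 13.9 416.4] [  8 413  12   7]
scene
0.4223 -0.1359 5.4 180 0.111 [227.0, 260.0]
0.6013 -0.1191 177.6 193 0.111 [282.0, 283.0]
0.4398 -0.2303 175.2 181 0.109 [215.0, 288.0]
0.6133 -0.2246 170.5 219 0.111 [267.0, 315.0]
0.4396 -0.3346 9.8 204 0.111 [193.0, 317.0]
blue 2105 [0.5071 0.4195] 152.3 0.292
blue 295 [0.5609 0.1771] 180.0 0.13
blue 316 [0.5605 0.1011] 179.9 0.13
blue 70 [0.7165 0.0451] 95.4 0.032
blue 2113 [ 0.0568 -0.6049] 134.0 0.236
yel [342.1 109.7] [317  99  53  22]
yel [133.8 269.4] [117 254  34  32]
```

```bash
python3 -m inch '[[0.34,0.25,-0.9,2.5,-1,0],[0.34,0.25,-0.9,0,0,0],[0,0,-0.9,0,0,0],[0,0,-0.9,0,0,0],[0,0,-0.9,0,0,0]]' 50;python3 -c "
from h import *
go(.6000,-.118,.006,87.7)"
```

```text
t: 10.1
eef_pos: [0.6027, -0.1289, 0.0909]
tcp_rot: [0.093, 3.125, -0.009]
contact_force: [0.9, -0.2, -0.1]
grip_width: 0.0498
t 10.1 pos [ 0.6027 -0.1289  0.0909] shift [-0.04  0.18 -1.41] turn [0.4 0.9 1.1] F [ 0.9 -0.2 -0.1] grip 0.0498 j7 1.86
```

```bash
python3 -m inch '[[-0.04,0.18,-0.6,0.4,0.9,1.1],[0,0,-0.5,0,0,0],[0,0,0,0,0,0]]';python3 -c "
from h import *
go(.6000,-.118,.006,87.7)"
```

```text
t: 10.48
eef_pos: [0.5961, -0.1178, 0.0178]
tcp_rot: [-0.066, -3.13, -0.001]
contact_force: [0.1, -0.2, 1.1]
grip_width: 0.0497
t 10.47 pos [ 0.5961 -0.1178  0.0178] shift [ 0.07 -0.   -0.2 ] turn [-0.  -0.6  0.1] F [ 0.1 -0.2  1.1] grip 0.0497 j7 1.89
```

```bash
python3 -m inch '[[0.05,0,-0.17,0,-0.6,0],[0,0,0,0,0,0]]'; python3 -m inch '[[0,0,0,0,0,0],[0,0,0,0,0,0],[0,0,0,0,0,0],[0,0,0,0,0,0]]' 0;python3 -c "
from h import *
go(.5585,.102,.12,90)"
```

```text
t: 10.72
eef_pos: [0.6009, -0.1186, 0.0092]
tcp_rot: [0.068, 3.137, 0.0]
contact_force: [0.0, 0.8, -0.0]
grip_width: 0.0502
t: 11.22
eef_pos: [0.6027, -0.1191, 0.0119]
tcp_rot: [0.068, 3.132, -0.001]
contact_force: [-0.4, -0.4, -0.8]
grip_width: 0.0261
t 11.22 pos [ 0.6027 -0.1191  0.0119] shift [-0.74  3.68  1.8 ] turn [0.  0.5 2.5] F [-0.4 -0.4 -0.8] grip 0.0261 j7 1.9
```

```bash
python3 -m inch '[[0,0,0.4,0,0.5,0],[0,0,0.8,0,0,0],[-0.15,0.5,0.5,0,0,1],[-0.2,0.9,0,0,0,1],[-0.2,0.9,0,0,0,0.5]]'; python3 -m inch '[[-0.1,0.9,0,0,0,0],[-0.1,0.9,0,0,0,0],[0,0.6,0,0,0,0],[0,0,0,0,0,0]]';python3 -c "
from h import *
go(.5585,.178,.021,90)"
```

```text
t: 11.85
eef_pos: [0.5689, 0.0163, 0.1169]
tcp_rot: [0.015, 3.14, -0.005]
contact_force: [0.9, -0.3, -0.7]
grip_width: 0.0263
t: 12.35
eef_pos: [0.554, 0.1709, 0.1172]
tcp_rot: [0.001, 3.14, -0.0]
contact_force: [0.2, -0.3, -1.1]
grip_width: 0.0264
t 12.35 pos [0.554  0.1709 0.1172] shift [ 0.08  0.12 -1.6 ] turn [0.  0.1 0. ] F [ 0.2 -0.3 -1.1] grip 0.0264 j7 1.36
```

```bash
python3 -m inch '[[0.12,0.12,-0.7,0,0,0],[0,0,-0.5,0,0,0],[0,0,0,0,0,0]]';python3 -c "
from h import *
go(.561,.178,.021,90)"
```

```text
t: 12.72
eef_pos: [0.5622, 0.1755, 0.0444]
tcp_rot: [0.005, 3.138, -0.002]
contact_force: [0.3, 0.5, -0.5]
grip_width: 0.0262
t 12.72 pos [0.5622 0.1755 0.0444] shift [-0.02  0.04 -0.39] turn [0.1 0.2 0.2] F [ 0.3  0.5 -0.5] grip 0.0262 j7 1.39
```

```bash
python3 -m inch '[[-0.02,0.04,-0.3,0,0,0],[0,0,-0.07,0,0,0],[0,0,-0.03,0,0,0],[0,0,0,0,0,0]]';python3 -c "
from h import *
go(.561,.178,.021,90)"
```

```text
t: 13.22
eef_pos: [0.5631, 0.1766, 0.0218]
tcp_rot: [0.009, 3.134, -0.0]
contact_force: [0.6, -0.2, -0.6]
grip_width: 0.0261
t 13.22 pos [0.5631 0.1766 0.0218] shift [-0.03  0.02 -0.01] turn [0.  0.5 0.3] F [ 0.6 -0.2 -0.6] grip 0.0261 j7 1.4
```

```bash
python3 -m inch '[[-0.02,0,-0.04,0,0,0],[0,0,0,0,0,0]]'; python3 -m inch '[[0,0,0,0,0,0],[0,0,0,0,0,0]]' 45; python3 -m inch '[[0,0,0.7,0,0,0],[0,0,0.9,0,0,0],[0,-0.9,0,0,0,0],[0.15,-0.9,0,0,0,-2],[0.15,-0.9,0,0,0,-2]]'; python3 -m inch '[[0.15,-0.9,0,0,0,-2],[0.15,-0.9,0,0,0,-2],[0.1,-0.9,0,0,0,-1.5],[0.1,-0.6,0,0,0,0],[0,0,0,0,0,0]]'; python3 - <<'E'
from h import *
go(.6107,-.2236,.008,80.4)
for n in("scene","top"):
    p=bot.capture(n); print(n)
    for b in bars(p,.022): print(*b)
    for b in bars(p,.030): print("z30",*b[:3])
save(p,'t5.png')
E
```

```text
t: 13.48
eef_pos: [0.5623, 0.1768, 0.0201]
tcp_rot: [0.009, 3.132, 0.001]
contact_force: [-0.8, -0.5, -0.1]
grip_width: 0.0261
t: 13.72
eef_pos: [0.5627, 0.177, 0.0205]
tcp_rot: [0.009, 3.131, 0.001]
contact_force: [-0.5, -0.0, -0.5]
grip_width: 0.0452
t: 14.35
eef_pos: [0.5811, 0.0181, 0.1203]
tcp_rot: [0.101, 3.127, 0.005]
contact_force: [0.5, -0.6, -0.1]
grip_width: 0.0449
t: 14.98
eef_pos: [0.6114, -0.1928, 0.122]
tcp_rot: [0.268, 3.113, -0.001]
contact_force: [-0.6, 0.4, 0.2]
grip_width: 0.0453
t 14.97 pos [ 0.6114 -0.1928  0.122 ] shift [-0.01 -0.51 -1.9 ] turn [0.1 1.  0.2] F [-0.6  0.4  0.2] grip 0.0453 j7 1.86
scene
0.5616 0.1811 179.9 146 0.111 [317.0, 202.0]
0.4221 -0.1358 5.2 179 0.111 [227.0, 260.0]
0.44 -0.2303 175.3 180 0.109 [214.0, 288.0]
0.6128 -0.2246 170.2 216 0.111 [267.0, 315.0]
0.4398 -0.3345 9.9 204 0.111 [193.0, 317.0]
z30 0.5639 0.1756 179.9
z30 0.4252 -0.1393 5.2
z30 0.443 -0.2332 175.3
z30 0.6147 -0.2275 170.2
z30 0.4428 -0.3367 9.9
top
0.562 0.1786 179.6 179 0.112 [217.0, 209.0]
0.4377 -0.3335 10.7 176 0.111 [385.0, 246.0]
z30 0.5606 0.1772 179.6
z30 0.4372 -0.3313 10.7
```

Bar placed within about 4 mm of its mark. Next is bar D.

```bash
python3 -m inch '[[0,-0.5,-0.7,0,1,0],[0,0,-0.7,0,0,0],[0,0,-0.2,0,0,0],[0,0,0,0,0,0]]' 50;python3 -c "
from h import *
go(.6107,-.2236,.006,80.4)"
```

```text
t: 15.58
eef_pos: [0.6147, -0.2099, 0.0249]
tcp_rot: [0.242, 3.13, 0.009]
contact_force: [-0.2, 0.9, 0.4]
grip_width: 0.05
t 15.57 pos [ 0.6147 -0.2099  0.0249] shift [-0.07 -0.23 -0.32] turn [-0.3  0.1 -0.7] F [-0.2  0.9  0.4] grip 0.05 j7 1.95
```

```bash
python3 -m inch '[[-0.07,-0.23,0.1,0,0,-0.7],[0,0,0,0,0,0]]'; python3 -c "
from h import *
go(.6107,-.2236,.006,80.4)"
```

```text
t: 15.82
eef_pos: [0.6121, -0.2244, 0.0344]
tcp_rot: [0.26, 3.124, 0.008]
contact_force: [-0.0, -0.3, 0.8]
grip_width: 0.0501
t 15.82 pos [ 0.6121 -0.2244  0.0344] shift [-0.02  0.01 -0.47] turn [-0.2  0.4 -0.1] F [-0.  -0.3  0.8] grip 0.0501 j7 1.96
```

```bash
python3 -m inch '[[-0.02,0.01,-0.35,0,0.4,0],[0,0,-0.15,0,0,0],[0,0,-0.03,0,0,0]]'; python3 -m inch '[[0,0,0,0,0,0],[0,0,-0.03,0,0,0],[0,0,0,0,0,0],[0,0,0,0,0,0]]' 0;python3 -c "
from h import *
go(.5585,.102,.12,90)"
```

```text
t: 16.2
eef_pos: [0.6115, -0.2236, 0.0018]
tcp_rot: [0.26, 3.129, 0.007]
contact_force: [-0.3, 0.7, -0.3]
grip_width: 0.0499
t: 16.7
eef_pos: [0.6132, -0.2277, 0.0046]
tcp_rot: [0.263, 3.124, 0.002]
contact_force: [1.0, 0.4, 0.7]
grip_width: 0.0269
t 16.7 pos [ 0.6132 -0.2277  0.0046] shift [-0.91  5.49  1.92] turn [-0.1  0.3  9.6] F [1.  0.4 0.7] grip 0.0269 j7 1.97
```

```bash
python3 -m inch '[[0,0,0.4,0,0.3,0],[0,0,0.8,0,0,0],[0,0.3,0.7,0,0,1],[-0.2,0.9,0,0,0,2.5],[-0.2,0.9,0,0,0,2.5]]'; python3 -m inch '[[-0.2,0.9,0,0,0,2.5],[-0.1,0.9,0,0,0,1],[-0.1,0.9,0,0,0,0],[0,0.6,0,0,0,0],[0,0,0,0,0,0]]';python3 -c "
from h import *
go(.561,.102,.014,90)"
```

```text
t: 17.32
eef_pos: [0.5872, -0.1036, 0.1193]
tcp_rot: [-0.108, -3.138, 0.004]
contact_force: [0.8, 0.8, -0.5]
grip_width: 0.0269
t: 17.95
eef_pos: [0.5594, 0.107, 0.1179]
tcp_rot: [0.006, -3.138, 0.0]
contact_force: [-0.1, -1.3, -0.7]
grip_width: 0.0265
t 17.95 pos [0.5594 0.107  0.1179] shift [ 0.03 -0.08 -1.73] turn [ 0.  -0.2 -0.2] F [-0.1 -1.3 -0.7] grip 0.0265 j7 1.49
```

```bash
python3 -m inch '[[0.03,-0.08,-0.7,0,0,0],[0,0,-0.6,0,0,0],[0,0,0,0,0,0]]';python3 -c "
from h import *
go(.561,.103,.014,90)"
```

```text
t: 18.32
eef_pos: [0.5617, 0.0996, 0.0383]
tcp_rot: [0.003, -3.139, 0.003]
contact_force: [-0.0, -0.6, -1.0]
grip_width: 0.0266
t 18.32 pos [0.5617 0.0996 0.0383] shift [-0.01  0.06 -0.4 ] turn [ 0.1 -0.1 -0.1] F [-0.  -0.6 -1. ] grip 0.0266 j7 1.54
```

```bash
python3 -m inch '[[0,0.05,-0.3,0,0,0],[0,0,-0.08,0,0,0],[0,0,-0.04,0,0,0],[0,0,0,0,0,0]]';python3 -c "
from h import *
go(.561,.103,.0127,90)"
```

```text
t: 18.82
eef_pos: [0.5642, 0.1016, 0.0145]
tcp_rot: [0.0, 3.139, -0.002]
contact_force: [0.2, -0.9, -1.0]
grip_width: 0.0266
t 18.82 pos [0.5642 0.1016 0.0145] shift [-0.05  0.02 -0.03] turn [0.1 0.2 0. ] F [ 0.2 -0.9 -1. ] grip 0.0266 j7 1.55
```

```bash
python3 -m inch '[[-0.04,0,-0.05,0,0,0],[0,0,0,0,0,0]]'; python3 -m inch '[[0,0,0,0,0,0],[0,0,0,0,0,0]]' 45; python3 -m inch '[[0,0,0.7,0,0,0],[0,0,0.9,0,0,0],[-0.3,-0.85,0,0,0,-1],[-0.35,-0.9,0,0,0,-1],[-0.35,-0.9,0,0,0,-1]]'; python3 -m inch '[[-0.35,-0.9,0,0,0,-2],[-0.35,-0.9,0,0,0,0],[-0.35,-0.9,0,0,0,0],[-0.3,-0.6,0,0,0,0],[0,0,0,0,0,0]]' 50; python3 - <<'E'
from h import *
go(.4395,-.2297,.006,85.2)
for n in("scene","top"):
    p=bot.capture(n); print(n)
    for b in bars(p,.022): print(*b)
    for b in bars(p,.030): print("z30",*b[:3])
E
```

```text
t: 19.08
eef_pos: [0.5625, 0.1018, 0.0124]
tcp_rot: [-0.0, 3.137, -0.001]
contact_force: [0.1, 0.4, -0.7]
grip_width: 0.0269
t: 19.32
eef_pos: [0.5625, 0.1019, 0.0126]
tcp_rot: [-0.0, 3.137, -0.001]
contact_force: [0.0, -1.1, -0.0]
grip_width: 0.0452
t: 19.95
eef_pos: [0.5029, -0.0554, 0.1117]
tcp_rot: [0.066, 3.132, 0.001]
contact_force: [0.1, -1.2, -1.3]
grip_width: 0.0449
t: 20.58
eef_pos: [0.4165, -0.264, 0.1132]
tcp_rot: [0.135, 3.127, -0.003]
contact_force: [0.4, 1.1, 0.3]
grip_width: 0.0501
t 20.57 pos [ 0.4165 -0.264   0.1132] shift [ 0.38  0.57 -1.79] turn [0.1 0.7 0.2] F [0.4 1.1 0.3] grip 0.0501 j7 2.19
scene
0.5602 0.1812 179.8 117 0.11 [316.0, 201.0]
0.5588 0.1054 0.0 140 0.11 [307.0, 220.0]
0.4423 -0.1357 11.1 94 0.087 [228.0, 261.0]
0.44 -0.2303 175.3 180 0.109 [214.0, 287.0]
0.4397 -0.3346 9.8 203 0.111 [192.0, 317.0]
z30 0.5624 0.1757 179.8
z30 0.561 0.1004 0.0
z30 0.4453 -0.1392 11.1
z30 0.443 -0.2332 175.3
z30 0.4427 -0.3368 9.8
top
0.5617 0.1788 179.8 177 0.112 [217.0, 209.0]
0.5603 0.1031 0.2 180 0.112 [242.0, 209.0]
0.4388 -0.2285 175.1 160 0.109 [351.0, 246.0]
0.419 -0.1344 5.4 195 0.11 [320.0, 254.0]
z30 0.5603 0.1774 179.8
z30 0.5589 0.1023 0.2
z30 0.4382 -0.227 175.1
z30 0.4186 -0.1336 5.4
```

```bash
python3 -m inch '[[0.38,0.56,-0.6,0,0.7,0],[0,0,-0.6,0,0,0],[0,0,0,0,0,0]]';python3 -c "
from h import *
go(.4395,-.2297,.006,85.2)"
```

```text
t: 21.05
eef_pos: [0.4457, -0.2214, 0.0401]
tcp_rot: [0.113, 3.136, 0.002]
contact_force: [-0.8, 0.3, 0.5]
grip_width: 0.0499
t 21.05 pos [ 0.4457 -0.2214  0.0401] shift [-0.1  -0.14 -0.57] turn [-0.1  0.2 -0.7] F [-0.8  0.3  0.5] grip 0.0499 j7 2.17
```

```bash
python3 -m inch '[[-0.1,-0.14,-0.1,0,0.2,-0.7],[0,0,-0.3,0,0,0],[0,0,-0.15,0,0,0]]'; python3 -m inch '[[0,0,0,0,0,0],[0,0,0,0,0,0],[0,0,0,0,0,0],[0,0,0,0,0,0]]' 0;python3 -c "
from h import *
go(.5965,.140,.13,180)"
```

```text
t: 21.42
eef_pos: [0.442, -0.2308, 0.0095]
tcp_rot: [0.131, 3.133, -0.002]
contact_force: [-1.0, -0.1, -0.3]
grip_width: 0.0505
t: 21.92
eef_pos: [0.4426, -0.2321, 0.0113]
tcp_rot: [0.134, 3.13, -0.003]
contact_force: [-0.6, 0.4, -1.4]
grip_width: 0.0263
t 21.93 pos [ 0.4426 -0.2321  0.0113] shift [2.57 6.2  1.98] turn [  0.5   0.3 -85.1] F [-0.6  0.4 -1.4] grip 0.0263 j7 2.21
```

```bash
python3 -m inch '[[0,0,0.4,0,0,0],[0,0,0.8,0,0,0],[0,0,0.8,0,0,10],[0.35,0.7,0,0,0,10.5],[0.35,0.7,0,0,0,10.5]]'; python3 -m inch '[[0.35,0.8,0,0,0,10.5],[0.35,0.8,0,0,0,10.5],[0.35,0.8,0,0,0,10.5],[0.3,0.8,0,0,0,10.5],[0.2,0.8,0,0,0,10.5]]';python3 -c "
from h import *
go(.5965,.1425,.13,180)"
```

```text
t: 22.55
eef_pos: [0.4835, -0.1497, 0.136]
tcp_rot: [-0.719, 3.049, -0.008]
contact_force: [1.0, -1.0, 0.2]
grip_width: 0.0263
t: 23.18
eef_pos: [0.5788, 0.0973, 0.1373]
tcp_rot: [-2.019, 2.391, -0.004]
contact_force: [0.6, -0.3, -1.2]
grip_width: 0.0262
t 23.18 pos [0.5788 0.0973 0.1373] shift [ 0.3   0.75 -0.12] turn [-0.4  0.6  9.7] F [ 0.6 -0.3 -1.2] grip 0.0262 j7 2.65
```

```bash
python3 -m inch '[[0,0,0,0,0,-10.5],[0,0,0,0,0,-10.5],[0,0,0,0,0,-10.5],[0,0,0,0,0,-10.5],[0,0,0,0,0,-10.5]]'; python3 -m inch '[[0,0,0,0,0,-10.5],[0,0,0,0,0,-10.5],[0,0,0,0,0,-10.5],[0,0,0,0,0,-10.5],[0,0,0,0,0,-10.5]]';python3 -m inch '[[0,0,0,0,0,-10.5],[0,0,0,0,0,-10.5],[0,0,0,0,0,-10.5],[0,0,0,0,0,-10.5],[0,0,0,0,0,-10.5]]';python3 -c "
from h import *
go(.5965,.1365,.13,180)"
```

```text
t: 23.8
eef_pos: [0.5774, 0.1061, 0.1364]
tcp_rot: [-0.735, 3.041, -0.005]
contact_force: [-0.2, -0.3, -0.9]
grip_width: 0.0264
t: 24.42
eef_pos: [0.5758, 0.1056, 0.1358]
tcp_rot: [0.719, 3.05, -0.015]
contact_force: [-0.7, 0.6, -1.8]
grip_width: 0.0262
t: 25.05
eef_pos: [0.5743, 0.1057, 0.1353]
tcp_rot: [2.024, 2.401, -0.021]
contact_force: [1.0, 0.2, -0.6]
grip_width: 0.0264
t 25.05 pos [0.5743 0.1057 0.1353] shift [ 0.37  0.51 -0.09] turn [ 0.6 -0.5 -9.7] F [ 1.   0.2 -0.6] grip 0.0264 j7 0.16
```

```bash
python3 -m inch '[[0.37,0.51,-0.3,0.6,-0.5,-9.7],[0,0,-0.3,0,0,0],[0,0,0,0,0,0]]';python3 -c "
from h import *
go(.5965,.1365,.0373,180)"
```

```text
t: 25.42
eef_pos: [0.5962, 0.1365, 0.0982]
tcp_rot: [2.227, 2.216, -0.001]
contact_force: [-0.5, 0.1, -0.1]
grip_width: 0.0262
t 25.43 pos [0.5962 0.1365 0.0982] shift [ 0.    0.   -1.02] turn [ 0.  -0.   0.3] F [-0.5  0.1 -0.1] grip 0.0262 j7 0.01
```

```bash
python3 -m inch '[[0,0,-0.5,0,0,0],[0,0,-0.3,0,0,0],[0,0,0,0,0,0]]';python3 -c "
from h import *
go(.5965,.1365,.0373,180)"
```

```text
t: 25.8
eef_pos: [0.5968, 0.135, 0.0508]
tcp_rot: [2.227, 2.215, 0.002]
contact_force: [0.1, 0.2, -0.4]
grip_width: 0.0263
t 25.8 pos [0.5968 0.135  0.0508] shift [-0.    0.03 -0.23] turn [-0.   0.1  0.3] F [ 0.1  0.2 -0.4] grip 0.0263 j7 0.04
```

```bash
python3 -m inch '[[0,0.02,-0.18,0,0,0],[0,0,-0.05,0,0,0],[0,0,0,0,0,0]]'; python3 -m inch '[[0,0,0,0,0,0],[0,0,0,0,0,0]]' 44; python3 -m inch '[[0,0,0.6,0,0,0],[0,0,0.8,0,0,0],[-0.1,-0.4,0,0,0,10.5],[-0.3,-0.5,0,0,0,10.5],[-0.3,-0.5,0,0,0,10.5]]'; python3 -m inch '[[-0.3,-0.5,0,0,0,10.5],[-0.35,-0.5,0,0,0,10.5],[-0.35,-0.5,0,0,0,10.5],[-0.35,-0.5,0,0,0,10.5],[-0.35,-0.5,0,0,0,10.5]]' 50; python3 - <<'E'
from h import *
go(.4206,-.1352,.006,95.5)
for n in("scene","top"):
    p=bot.capture(n); print(n)
    for b in bars(p,.022): print(*b)
save(p,'t6.png',(180,130,420,310),3)
E
```

```text
t: 26.18
eef_pos: [0.5983, 0.136, 0.0383]
tcp_rot: [2.226, 2.213, 0.007]
contact_force: [1.2, 0.4, -0.3]
grip_width: 0.0266
t: 26.42
eef_pos: [0.599, 0.1362, 0.0392]
tcp_rot: [2.225, 2.213, 0.01]
contact_force: [0.3, 0.4, -0.7]
grip_width: 0.0439
t: 27.05
eef_pos: [0.558, 0.0538, 0.1272]
tcp_rot: [1.519, 2.742, 0.015]
contact_force: [-0.2, -0.2, -0.0]
grip_width: 0.044
t: 27.68
eef_pos: [0.4538, -0.1017, 0.1295]
tcp_rot: [0.117, 3.133, 0.021]
contact_force: [0.6, -0.4, 0.4]
grip_width: 0.0498
t 27.68 pos [ 0.4538 -0.1017  0.1295] shift [-0.55 -0.56 -2.06] turn [-0.8  0.4  9.8] F [ 0.6 -0.4  0.4] grip 0.0498 j7 1.74
scene
0.5718 0.1401 57.5 284 0.144 [319.0, 215.0]
0.4227 -0.1358 5.3 178 0.11 [227.0, 260.0]
0.4395 -0.3346 9.8 204 0.111 [193.0, 317.0]
top
0.5622 0.1406 11.1 473 0.127 [229.0, 205.0]
0.4379 -0.3335 10.4 173 0.111 [385.0, 246.0]
```

View pics/t6.png

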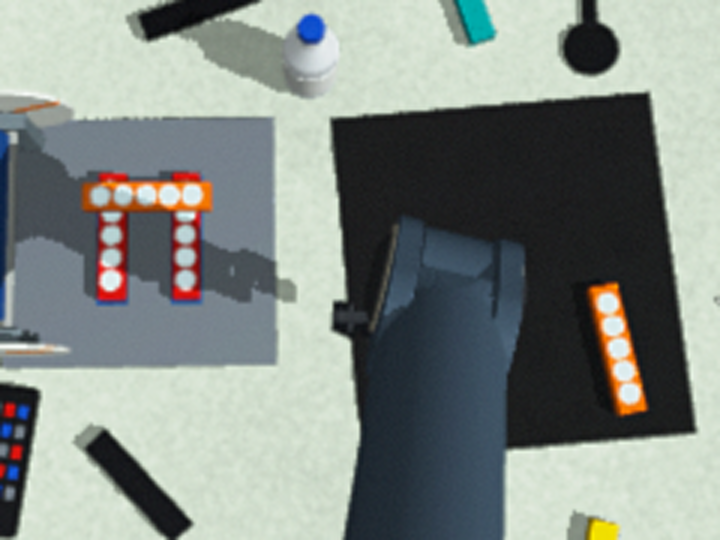

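The picture shows the orange bar at crop (148,195) lying squarely across the two red ones. Next is bar A.

```bash
python3 -m inch '[[-0.5,-0.5,-0.5,-0.8,0.4,9.8],[0,0,-0.6,0,0,0],[0,0,-0.3,0,0,0],[0,0,0,0,0,0]]';python3 -c "
from h import *
go(.4206,-.1352,.006,95.5)
p=bot.capture('top');print(onz(p,[[229.3,195]],.048))"
```

```text
t: 28.28
eef_pos: [0.4247, -0.135, 0.0456]
tcp_rot: [-0.134, 3.133, -0.005]
contact_force: [-0.3, -0.5, 0.2]
grip_width: 0.0498
t 28.27 pos [ 0.4247 -0.135   0.0456] shift [-0.07 -0.   -0.66] turn [0.2 0.3 0.6] F [-0.3 -0.5  0.2] grip 0.0498 j7 2.01
[[0.59612668 0.13673447 0.048     ]]
```

```bash
python3 -m inch '[[-0.07,0,-0.4,0,0.3,0.6],[0,0,-0.2,0,0,0],[0,0,-0.04,0,0,0]]'; python3 -m inch '[[0,0,0,0,0,0],[0,0,0,0,0,0],[0,0,0,0,0,0],[0,0,0,0,0,0]]' 0;python3 -c "
from h import *
go(.5205,.139,.13,0)"
```

```text
t: 28.7
eef_pos: [0.4254, -0.1348, 0.0098]
tcp_rot: [-0.152, 3.128, -0.007]
contact_force: [-0.6, 0.3, 0.5]
grip_width: 0.05
t: 29.2
eef_pos: [0.4271, -0.135, 0.0117]
tcp_rot: [-0.151, 3.124, -0.009]
contact_force: [0.7, 0.1, 0.1]
grip_width: 0.0265
t 29.2 pos [ 0.4271 -0.135   0.0117] shift [1.56 4.57 1.97] turn [-0.4  0.8 84.5] F [0.7 0.1 0.1] grip 0.0265 j7 2.04
```

```bash
python3 -m inch '[[0,0,0.4,0,0,0],[0,0,0.8,0,0,0],[0,0,0.8,0,0,-10],[0.2,0.5,0,0,0,-10.5],[0.2,0.5,0,0,0,-10.5]]'; python3 -m inch '[[0.25,0.6,0,0,0,-10.5],[0.25,0.6,0,0,0,-10.5],[0.25,0.6,0,0,0,-10.5],[0.25,0.6,0,0,0,-10.5],[0.2,0.6,0,0,0,-10.5]]';python3 -c "
from h import *
go(.5205,.1335,.10,0)"
```

```text
t: 29.82
eef_pos: [0.4501, -0.0759, 0.1359]
tcp_rot: [0.714, 3.047, -0.007]
contact_force: [0.7, -0.8, -1.5]
grip_width: 0.0265
t: 30.45
eef_pos: [0.5231, 0.109, 0.1365]
tcp_rot: [2.013, 2.399, -0.015]
contact_force: [0.4, -0.2, -0.6]
grip_width: 0.0265
t 30.45 pos [0.5231 0.109  0.1365] shift [-0.04  0.41 -0.61] turn [  0.8   0.  -10. ] F [ 0.4 -0.2 -0.6] grip 0.0265 j7 0.07
```

```bash
python3 -m inch '[[-0.04,0.4,-0.3,0.8,0,-10],[0,0,-0.4,0,0,0],[0,0,0,0,0,0]]';python3 -c "
from h import *
go(.5205,.1335,.038,0)"
```

```text
t: 30.82
eef_pos: [0.5209, 0.1386, 0.0933]
tcp_rot: [-2.221, -2.222, -0.002]
contact_force: [0.1, -0.7, -0.7]
grip_width: 0.0261
t 30.82 pos [0.5209 0.1386 0.0933] shift [-0.01 -0.09 -0.92] turn [-0.1  0.1 -0. ] F [ 0.1 -0.7 -0.7] grip 0.0261 j7 -0.08
```

```bash
python3 -m inch '[[0,-0.09,-0.4,0,0,0],[0,0,-0.3,0,0,0],[0,0,0,0,0,0]]';python3 -c "
from h import *
go(.5205,.1335,.038,0)"
```

```text
t: 31.2
eef_pos: [0.5224, 0.1331, 0.0523]
tcp_rot: [2.221, 2.22, 0.008]
contact_force: [-0.1, -0.2, -0.4]
grip_width: 0.0264
t 31.2 pos [0.5224 0.1331 0.0523] shift [-0.03  0.01 -0.24] turn [-0.2  0.3  0. ] F [-0.1 -0.2 -0.4] grip 0.0264 j7 -0.03
```

```bash
python3 -m inch '[[-0.02,0.01,-0.2,0,0.3,0],[0,0,-0.05,0,0,0],[0,0,0,0,0,0]]'; python3 -m inch '[[0,0,0,0,0,0],[0,0,0,0,0,0]]' 44; python3 -m inch '[[0,0,0.6,0,0,0],[0,0,0.8,0,0,0],[-0.05,-0.5,0,0,0,-10],[-0.1,-0.7,0,0,0,-10],[-0.15,-0.8,0,0,0,-10]]'; python3 -m inch '[[-0.15,-0.9,0,0,0,-10],[-0.15,-0.9,0,0,0,-10],[-0.2,-0.9,0,0,0,-10],[-0.2,-0.9,0,0,0,-10],[-0.2,-0.9,0,0,0,-10]]' 50; python3 - <<'E'
from h import *
go(.439,-.334,.006,100.2)
for n in("top","scene"):
    p=bot.capture(n); print(n)
    for b in bars(p,.022): print(*b)
    if n=="top": save(p,'t7.png',(180,130,420,310),3)
E
```

```text
t: 31.58
eef_pos: [0.5226, 0.1341, 0.038]
tcp_rot: [-2.221, -2.219, -0.006]
contact_force: [0.7, 0.4, -0.8]
grip_width: 0.0258
t: 31.82
eef_pos: [0.5232, 0.1343, 0.0387]
tcp_rot: [-2.221, -2.22, -0.009]
contact_force: [0.1, 0.7, -0.5]
grip_width: 0.0438
t: 32.45
eef_pos: [0.5066, 0.0162, 0.1269]
tcp_rot: [-2.727, -1.56, -0.019]
contact_force: [0.7, 0.3, 1.1]
grip_width: 0.044
t: 33.08
eef_pos: [0.452, -0.2606, 0.1294]
tcp_rot: [3.127, 0.222, 0.028]
contact_force: [0.6, -0.5, -0.5]
grip_width: 0.0501
t 33.08 pos [ 0.452  -0.2606  0.1294] shift [-0.22 -1.22 -2.06] turn [0.3 1.1 2.1] F [ 0.6 -0.5 -0.5] grip 0.0501 j7 -0.51
top
0.5626 0.1313 135.8 649 0.173 [232.0, 208.0]
scene
0.5818 0.1402 117.8 330 0.175 [318.0, 211.0]
0.5257 0.1057 167.1 49 0.059 [295.0, 214.0]
0.4396 -0.3345 9.8 205 0.111 [193.0, 317.0]
```

View pics/t7.png

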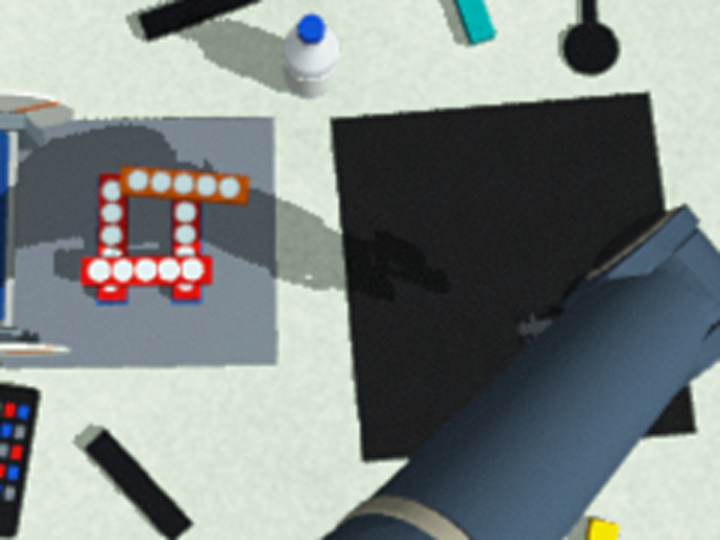

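The picture shows bar C (orange) knocked aside: centre at crop (184,185), about 35 mm toward the mat and slightly turned. The other three bars are in place. I measure C and mend it first.

```bash
python3 - <<'E'
from h import *
for n in("top","scene"):
    p=bot.capture(n); hsv=cv2.cvtColor(p["image"],cv2.COLOR_RGB2HSV).astype(int); H,S,V=hsv[...,0],hsv[...,1],hsv[...,2]
    o=(H>=8)&(H<19)&(S>140)&(V>70)
    for c,s,b in comps(cv2.morphologyEx(o.astype(np.uint8),cv2.MORPH_CLOSE,np.ones((3,3))),60):
        X=onz(p,np.argwhere(b)[:,::-1],.048)[:,:2].astype(np.float32)
        r=cv2.minAreaRect(X*1000); print(n,s,np.round(r[0],1),np.round(r[1],1),round(r[2],1))
go(.452,-.1,.2,0)
E
```

```text
top [220 185  43  13 201] [606.8 101.5] [129.9  30.8] 84.6
scene [ 83  83  26  25 272] [-328.3  200.8] [ 84.8 120.8] 89.6
scene [307 204  29  35 125] [613.   95.1] [134.9  29. ] 84.9
scene [168 304  49  26 330] [ 452.6 -344.8] [131.5  35. ] 10.5
t 33.27 pos [ 0.4518 -0.2599  0.1291] shift [0.   2.67 1.18] turn [-0.4  1.  81.7] F [ 0.5  1.4 -0.6] grip 0.0498 j7 -0.51
```

```bash
python3 -m inch '[[0.2,0.6,0,0,0,9.5],[0.3,0.75,0,0,0,9.5],[0.3,0.8,0,0,0,9.5],[0.3,0.8,0,0,0,9.5],[0.3,0.8,0,0,0,9.5]]' 50; python3 -m inch '[[0.4,0.8,0,0,0,9.5],[0.4,0.8,0,0,0,9.5],[0.2,0.4,0,0,0,9.5],[0.1,0.2,0,0,0,0],[0,0,0,0,0,0]]'; python3 - <<'E'
from h import *
go(.607,.100,.070,-5)
p=bot.capture('top'); print(onz(p,[[241.3,191.7]],.048))
E
```

```text
t: 33.9
eef_pos: [0.5373, -0.0224, 0.1299]
tcp_rot: [-2.746, -1.519, -0.033]
contact_force: [0.7, -1.3, -0.1]
grip_width: 0.0502
t: 34.52
eef_pos: [0.602, 0.1307, 0.1299]
tcp_rot: [-2.236, -2.185, -0.035]
contact_force: [-0.3, -1.1, -0.7]
grip_width: 0.05
t 34.52 pos [0.602  0.1307 0.1299] shift [ 0.08 -0.51 -1.  ] turn [-1.5  0.4 -3.7] F [-0.3 -1.1 -0.7] grip 0.05 j7 -0.04
[[0.60572003 0.10049143 0.048     ]]
```

```bash
python3 -m inch '[[0.07,-0.4,-0.5,-1.5,0.4,-3.7],[0,0,-0.4,0,0,0],[0,0,0,0,0,0]]' 48; python3 - <<'E'
from h import *
go(.6065,.106,.040,-5)
E
```

```text
t: 34.95
eef_pos: [0.6045, 0.1003, 0.0758]
tcp_rot: [2.329, 2.106, -0.005]
contact_force: [-0.0, -0.1, 0.4]
grip_width: 0.048
t 34.95 pos [0.6045 0.1003 0.0758] shift [ 0.03  0.09 -0.6 ] turn [ 0.2 -0.1  0.7] F [-0.  -0.1  0.4] grip 0.048 j7 -0.04
```

```bash
python3 -m inch '[[0.03,0.06,-0.35,0,0,0.7],[0,0,-0.18,0,0,0],[0,0,-0.03,0,0,0]]'; python3 -m inch '[[0,0,0,0,0,0],[0,0,0,0,0,0],[0,0,0,0,0,0],[0,0,0,0,0,0]]' 0;python3 -c "
from h import *
go(.598,.140,.07,0)"
```

```text
t: 35.33
eef_pos: [0.6071, 0.1029, 0.0421]
tcp_rot: [2.317, 2.117, -0.001]
contact_force: [-0.5, 0.4, -0.3]
grip_width: 0.0478
t: 35.83
eef_pos: [0.6078, 0.1032, 0.043]
tcp_rot: [2.316, 2.117, 0.001]
contact_force: [-0.9, -1.1, -0.6]
grip_width: 0.0255
t 35.83 pos [0.6078 0.1032 0.043 ] shift [-0.16  0.61  0.45] turn [0.1 0.2 5.1] F [-0.9 -1.1 -0.6] grip 0.0255 j7 -0.02
```

```bash
python3 -m inch '[[0,0,0.4,0,0,0],[-0.1,0.3,0,0.1,0.2,5],[-0.06,0.35,0,0,0,0],[0,0,0,0,0,0]]';python3 -c "
from h import *
go(.598,.142,.043,0)"
```

```text
t: 36.33
eef_pos: [0.5976, 0.1437, 0.0675]
tcp_rot: [2.224, 2.219, -0.001]
contact_force: [-0.3, -0.9, -1.0]
grip_width: 0.0254
t 36.33 pos [0.5976 0.1437 0.0675] shift [ 0.01 -0.03 -0.41] turn [ 0.  -0.   0.1] F [-0.3 -0.9 -1. ] grip 0.0254 j7 -0.03
```

Lower, release, rise, and move toward E while checking the tower.

```bash
python3 -m inch '[[0,-0.03,-0.3,0,0,0],[0,0,-0.1,0,0,0],[0,0,-0.03,0,0,0],[0,0,0,0,0,0]]'; python3 -m inch '[[0,0,0,0,0,0],[0,0,0,0,0,0]]' 42; python3 -m inch '[[0,0,0.6,0,0,0],[0,0,0.8,0,0,0],[-0.2,-0.5,0,0,0,-10],[-0.2,-0.7,0,0,0,-10],[-0.3,-0.8,0,0,0,-10]]'; python3 -m inch '[[-0.3,-0.9,0,0,0,-10],[-0.3,-0.9,0,0,0,-10],[-0.4,-0.9,0,0,0,-10],[-0.4,-0.9,0,0,0,-10],[-0.4,-0.9,0,0,0,-10]]' 50; python3 - <<'E'
from h import *
go(.439,-.334,.006,100.2)
p=bot.capture("scene")
for b in bars(p,.022): print(*b)
p=bot.capture("top"); save(p,'t8.png',(180,130,420,310),3)
E
```

```text
t: 36.83
eef_pos: [0.5975, 0.1406, 0.0427]
tcp_rot: [-2.226, -2.213, 0.003]
contact_force: [-0.3, 0.3, -1.2]
grip_width: 0.0257
t: 37.08
eef_pos: [0.5974, 0.1389, 0.0417]
tcp_rot: [-2.229, -2.21, 0.006]
contact_force: [-0.1, -0.5, -0.8]
grip_width: 0.0421
t: 37.7
eef_pos: [0.5551, 0.0189, 0.1253]
tcp_rot: [-2.73, -1.543, 0.005]
contact_force: [0.1, -0.6, 0.2]
grip_width: 0.0419
t: 38.33
eef_pos: [0.443, -0.2595, 0.1246]
tcp_rot: [-3.132, -0.201, 0.001]
contact_force: [1.3, -0.8, 1.0]
grip_width: 0.0503
t 38.33 pos [ 0.443  -0.2595  0.1246] shift [-0.07 -1.24 -1.98] turn [-0.2 -0.   2.9] F [ 1.3 -0.8  1. ] grip 0.0503 j7 -0.52
0.5702 0.1402 53.7 304 0.142 [314.0, 214.0]
0.4396 -0.3345 9.8 205 0.111 [193.0, 317.0]
```

View pics/t8.png

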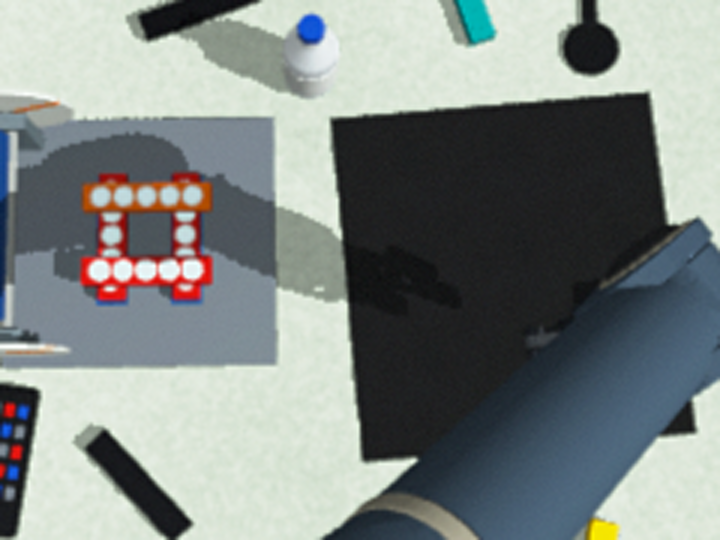

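The tower is square again: orange bar at crop (147,195), red bar at (146,270). Now the last bar, E.

```bash
python3 -m inch '[[0,-0.6,-0.2,0,0,2.9],[0,-0.6,-0.5,0,0,0],[0,0,-0.5,0,0,0],[0,0,0,0,0,0]]';python3 -c "
from h import *
go(.439,-.334,.006,100.2)"
```

```text
t: 38.92
eef_pos: [0.4399, -0.339, 0.0504]
tcp_rot: [3.129, 0.272, -0.004]
contact_force: [-0.4, -0.3, 0.1]
grip_width: 0.05
t 38.92 pos [ 0.4399 -0.339   0.0504] shift [-0.01  0.08 -0.74] turn [ 0.1 -0.1  0.3] F [-0.4 -0.3  0.1] grip 0.05 j7 -0.26
```

```bash
python3 -m inch '[[-0.01,0.08,-0.4,0,0,0.3],[0,0,-0.26,0,0,0],[0,0,-0.05,0,0,0]]'; python3 -m inch '[[0,0,0,0,0,0],[0,0,0,0,0,0],[0,0,0,0,0,0],[0,0,0,0,0,0]]' 0;python3 -m inch '[[0,0,0.5,0,0,0],[0,0,0.8,0,0,0],[0,0.2,0.9,0,0,0],[0.2,0.8,0,0,0,-3],[0.2,0.9,0,0,0,-3]]'; python3 -m inch '[[0.3,0.9,0,0,0,-4],[0.3,0.9,0,0,0,0],[0.3,0.9,0,0,0,0],[0.3,0.9,0,0,0,0],[0.2,0.9,0,0,0,0]]'; python3 -c "
from h import *
go(.56,.140,.10,90)"
```

```text
t: 39.3
eef_pos: [0.4414, -0.3348, 0.0091]
tcp_rot: [3.125, 0.283, 0.002]
contact_force: [-0.5, -0.5, 0.8]
grip_width: 0.0501
t: 39.8
eef_pos: [0.4429, -0.3358, 0.0114]
tcp_rot: [3.122, 0.284, 0.007]
contact_force: [0.4, -0.9, -0.6]
grip_width: 0.0262
t: 40.42
eef_pos: [0.4656, -0.2238, 0.1483]
tcp_rot: [3.132, 0.098, 0.01]
contact_force: [1.1, 0.1, -0.1]
grip_width: 0.0262
t: 41.05
eef_pos: [0.5512, 0.0549, 0.1498]
tcp_rot: [3.134, -0.019, 0.016]
contact_force: [0.2, -0.1, -0.8]
grip_width: 0.0263
t 41.05 pos [0.5512 0.0549 0.1498] shift [ 0.15  1.42 -0.83] turn [0.4 0.6 0.7] F [ 0.2 -0.1 -0.8] grip 0.0263 j7 -1.27
```

```bash
python3 -m inch '[[0.1,0.7,0,0.4,0.6,0.7],[0.1,0.6,-0.2,0,0,0],[0,0,-0.5,0,0,0],[0,0,0,0,0,0]]'; python3 -c "
from h import *
go(.563,.140,.0554,90)"
```

```text
t: 41.55
eef_pos: [0.5636, 0.1431, 0.1064]
tcp_rot: [-3.14, -0.02, 0.001]
contact_force: [-0.3, -0.5, -0.7]
grip_width: 0.0264
t 41.55 pos [0.5636 0.1431 0.1064] shift [-0.01 -0.05 -0.85] turn [-0.1 -0.  -0.7] F [-0.3 -0.5 -0.7] grip 0.0264 j7 -1.34
```

```bash
python3 -m inch '[[0,-0.05,-0.4,0,0,-0.7],[0,0,-0.25,0,0,0],[0,0,0,0,0,0]]'; python3 -c "
from h import *
go(.563,.140,.0554,90)"
```

```text
t: 41.92
eef_pos: [0.5657, 0.1392, 0.0694]
tcp_rot: [-3.139, 0.003, -0.006]
contact_force: [0.3, 0.3, -1.3]
grip_width: 0.0265
t 41.92 pos [0.5657 0.1392 0.0694] shift [-0.04  0.01 -0.23] turn [-0.2  0.2  0.1] F [ 0.3  0.3 -1.3] grip 0.0265 j7 -1.3
```

```bash
python3 -m inch '[[-0.04,0.01,-0.18,0,0,0],[0,0,-0.05,0,0,0],[0,0,0,0,0,0]]'; python3 -m inch '[[0,0,0,0,0,0],[0,0,0,0,0,0]]' 44; python3 -m inch '[[0,0,0.6,0,0,0],[0,0,0.8,0,0,0],[0,-0.7,0.8,0,0,0],[0,-0.8,0.7,0,0,0],[0,-0.8,0.7,0,0,0]]';  python3 -m inch '[[0,-0.8,0.5,0,0,0],[0,0,0,0,0,0],[0,0,0,0,0,0]]' 34; python3 - <<'E'
from h import *
go(.56,.294,.36,90)
q=bot.capture("scene"); p=bot.capture("top"); 
im=np.hstack([cv2.resize(q["image"][40:250,220:400],(480,560)),cv2.resize(p["image"][150:250,140:280],(320,229)).copy() if 0 else cv2.resize(p["image"][140:280,140:220+0],(320,560))])
save(q,'s9.png',(240,80,400,250),4)
save(p,'t9.png',(130,140,290,260),4)
for n,pp in(("s",q),("t",p)):
    for c,s,b in comps(masks(pp)[1],60):
        r=cv2.minAreaRect(np.argwhere(b)[:,::-1].astype(np.float32)); print(n,c.round(1),np.round(r[1],1),onz(pp,c,.303)[0].round(4)) if c[1]<200 else 0
E
```

```text
t: 42.3
eef_pos: [0.5645, 0.1397, 0.0567]
tcp_rot: [-3.137, 0.004, -0.011]
contact_force: [0.8, 0.0, -0.1]
grip_width: 0.0263
t: 42.55
eef_pos: [0.5651, 0.1398, 0.0574]
tcp_rot: [-3.137, 0.004, -0.013]
contact_force: [-0.3, 0.1, -0.3]
grip_width: 0.0438
t: 43.18
eef_pos: [0.5631, 0.0063, 0.2739]
tcp_rot: [-3.138, -0.012, -0.006]
contact_force: [0.7, 0.2, 0.8]
grip_width: 0.0442
t: 43.55
eef_pos: [0.5636, -0.0482, 0.3092]
tcp_rot: [-3.137, 0.0, -0.019]
contact_force: [0.5, 0.7, 0.4]
grip_width: 0.034
t 43.55 pos [ 0.5636 -0.0482  0.3092] shift [-0.06  5.7   0.85] turn [-0.3  0.7  0. ] F [0.5 0.7 0.4] grip 0.034 j7 -1.22
s [339.4 108.7] [56.6  3.4] [0.5503 0.2954 0.303 ]
t [146.2 191.8] [ 5.2 69.1] [0.554  0.2984 0.303 ]
```

View pics/s9.png

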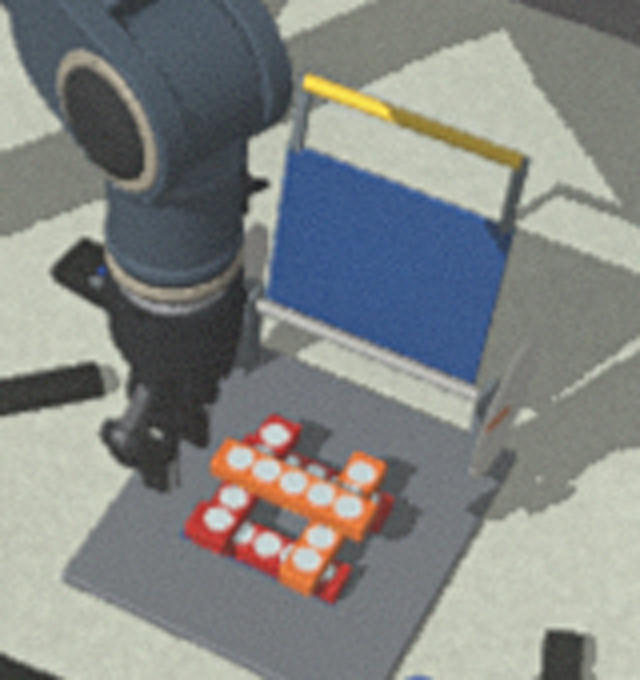

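View pics/t9.png

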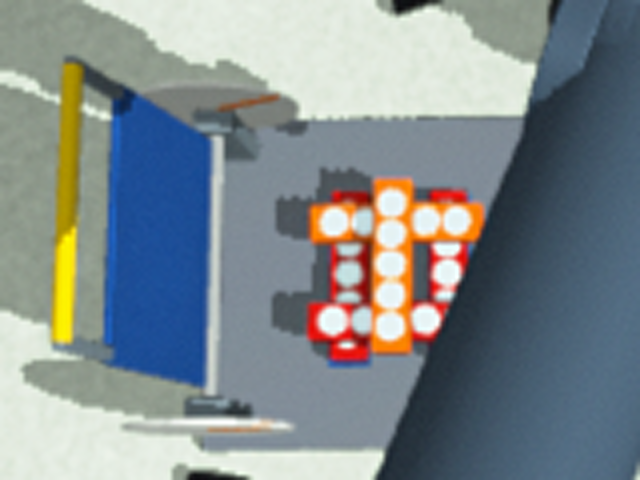

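The tower is complete: top orange bar at t9 (390,265) across the two layer-2 bars, cover up with the rod at t9 (68,200), about 98°. Now I fold the cover down.

```bash
python3 -m inch '[[0,0,0.6,-0.3,0.7,0],[0,0.5,0.3,0,0,0],[-0.03,0.8,0.1,0,0,0],[0,0.9,0,0,0,0],[0,0.9,0,0,0,0]]';  python3 -m inch '[[0,0.9,0,0,0,0],[0,0.9,0,0,0,0],[0,0.6,0,0,0,0],[0,0,0,0,0,0]]'; python3 -c "
from h import *
go(.56,.297,.2825,90)"
```

```text
t: 44.28
eef_pos: [0.559, 0.1452, 0.3665]
tcp_rot: [3.138, 0.0, -0.013]
contact_force: [0.7, -0.2, -0.8]
grip_width: 0.0341
t: 44.78
eef_pos: [0.5528, 0.3077, 0.3599]
tcp_rot: [3.134, 0.034, -0.026]
contact_force: [0.3, 0.6, -0.6]
grip_width: 0.034
t 44.77 pos [0.5528 0.3077 0.3599] shift [ 0.12 -0.18 -1.29] turn [ 0.4 -1.  -1.2] F [ 0.3  0.6 -0.6] grip 0.034 j7 -1.76
```

```bash
python3 -m inch '[[0.1,-0.18,0,0.4,-1,-1.2],[0,0,-0.6,0,0,0],[0,0,-0.3,0,0,0],[0,0,0,0,0,0]]'; python3 -c "
from h import *
go(.56,.297,.2825,90)"
```

```text
t: 45.28
eef_pos: [0.5596, 0.291, 0.3043]
tcp_rot: [3.14, -0.012, 0.004]
contact_force: [0.6, 0.4, 0.3]
grip_width: 0.0338
t 45.27 pos [0.5596 0.291  0.3043] shift [ 0.01  0.1  -0.36] turn [0.1 0.1 0.4] F [0.6 0.4 0.3] grip 0.0338 j7 -1.74
```

```bash
python3 -m inch '[[0,0.08,-0.25,0,0,0],[0,0,-0.08,0,0,0],[0,0,0,0,0,0]]'; python3 -m inch '[[0,0,0,0,0,0],[0,0,0,0,0,0],[0,0,0,0,0,0],[0,0,0,0,0,0]]' 0; python3 -c "
from h import *
go(.56,.079,.178,90)"
```

```text
t: 45.65
eef_pos: [0.561, 0.2954, 0.2854]
tcp_rot: [3.141, -0.014, 0.009]
contact_force: [-0.4, -0.3, 0.3]
grip_width: 0.0339
t: 46.15
eef_pos: [0.5613, 0.2961, 0.2862]
tcp_rot: [-3.141, 0.013, -0.011]
contact_force: [0.4, 0.1, -0.2]
grip_width: 0.0099
t 46.15 pos [0.5613 0.2961 0.2862] shift [-0.02 -3.62 -1.8 ] turn [-0.1  0.4  0.5] F [ 0.4  0.1 -0.2] grip 0.0099 j7 -1.73
```

```bash
python3 -m inch '[[0,-0.4,0.03,0,0,0],[0,-0.5,0,0,0,0],[0,-0.5,-0.06,0,0,0],[0,-0.48,-0.14,0,0,0],[0,0,0,0,0,0]]'; python3 -c "
from h import *
go()"
```

```text
t: 46.78
eef_pos: [0.5611, 0.1918, 0.2779]
tcp_rot: [-3.122, -0.001, -0.017]
contact_force: [2.1, -2.1, -5.4]
grip_width: 0.0098
t 46.77 pos [0.5611 0.1918 0.2779] shift [0 0 0] turn [-1.1  0.6 -0. ] F [ 2.1 -2.1 -5.4] grip 0.0098 j7 -1.58
```

```bash
python3 -m inch '[[0,-0.46,-0.21,0,0,0],[0,-0.42,-0.27,0,0,0],[0,-0.38,-0.33,0,0,0],[0,0,0,0,0,0]]'; python3 -c "
from h import *
go()"
```

```text
t: 47.28
eef_pos: [0.5613, 0.1201, 0.2327]
tcp_rot: [-3.115, -0.007, -0.015]
contact_force: [2.6, 0.3, -5.3]
grip_width: 0.0099
t 47.27 pos [0.5613 0.1201 0.2327] shift [0 0 0] turn [-1.5  0.5 -0.3] F [ 2.6  0.3 -5.3] grip 0.0099 j7 -1.42
```

```bash
python3 -m inch '[[0,-0.38,-0.4,0,0,0],[0,-0.28,-0.38,0,0,0],[0,0,0,0,0,0],[0,0,0,0,0,0]]'; python3 - <<'E'
from h import *
go(.5613,.079,.1815)
for n in("scene","top"):
    p=bot.capture(n)
    for c,s,b in comps(masks(p)[1],40):
        if abs(c[0]-290)<110 and c[1]<260: print(n,c.round(1),s[:5],onz(p,c,.1975)[0].round(4))
    if n=="scene": save(p,'s10.png',(230,110,400,260),4)
E
```

```text
t: 47.78
eef_pos: [0.5612, 0.0837, 0.1882]
tcp_rot: [-3.116, -0.016, -0.007]
contact_force: [0.2, -2.4, -2.3]
grip_width: 0.0096
t 47.77 pos [0.5612 0.0837 0.1882] shift [ 0.   -0.08 -0.11] turn [-1.5  0.3 -0.6] F [ 0.2 -2.4 -2.3] grip 0.0096 j7 -1.31
scene [286.4 176.1] [279 172  16   9  52] [0.4975 0.0867 0.1975]
scene [321.4 191.4] [310 185  23  13  78] [0.6071 0.0862 0.1975]
top [241.6 216.7] [240 204   5  25  95] [0.507  0.0847 0.1975]
```

View pics/s10.png

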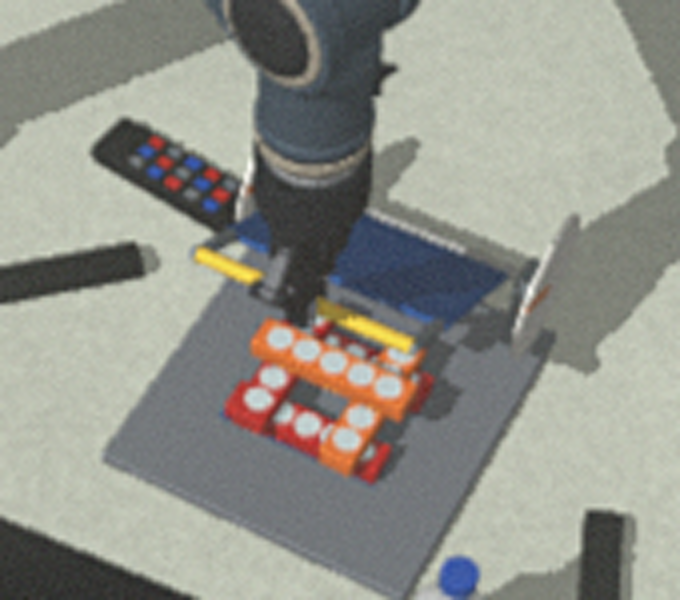

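The tower is undisturbed under the cover, which is at about 32°, with the rod at crop (195,255)-(410,340). I trim by 2°, release and retreat.

```bash
python3 -m inch '[[0,-0.07,-0.11,0,0,0],[0,0,0,0,0,0],[0,0,0,0,0,0]]'; python3 -m inch '[[0,0,0,0,0,0],[0,0,0,0,0,0],[0,0,0,0,0,0]]' 32; python3 -c "
from h import *
go()"; python3 -m inch '[[0,0,0.4,0,0,0],[0,0,0.8,0,0,0],[0,0,0.8,0,0,0],[0,-0.5,0.3,0,0,0],[0,-0.8,0,0,0,0]]'; python3 -m inch '[[0,-0.9,0,0,0,0],[0,-0.9,0,0,0,0],[0,-0.9,0,0,0,0],[0,-0.9,0,0,0,0],[0,0,0,0,0,0]]'; python3 - <<'E'
from h import *
go()
L={}
for n in("scene","top"):
    p=bot.capture(n); save(p,n+'11.png',(200,110,400,260),4)
    m=[(c,b) for c,s,b in comps(masks(p)[1],100) if abs(c[0]-270)<80 and c[1]<260]
    for c,b in m: print(n,c.round(1),onz(p,c,.1975)[0].round(4)); L[n]=(p,c)
# cover angle by best fit of rod centre on the arc in both views
from scipy.optimize import least_squares
if len(L)==2:
    f=lambda v: np.r_[[proj(p,[v[0],.265-.215*np.cos(v[1]),.09+.215*np.sin(v[1])])[0]-c for p,c in L.values()]].ravel()
    r=least_squares(f,[.56,.5]); print("x,theta",r.x[0].round(4),np.degrees(r.x[1]).round(1),r.fun.round(1))
E
```

```text
t: 48.25
eef_pos: [0.5612, 0.0803, 0.1823]
tcp_rot: [-3.114, -0.018, -0.008]
contact_force: [0.0, -1.9, 0.9]
grip_width: 0.0098
t: 48.62
eef_pos: [0.5623, 0.0824, 0.1831]
tcp_rot: [-3.112, -0.023, -0.011]
contact_force: [1.1, 0.1, -0.4]
grip_width: 0.0319
t 48.62 pos [0.5623 0.0824 0.1831] shift [0 0 0] turn [-1.7  0.4 -0.9] F [ 1.1  0.1 -0.4] grip 0.0319 j7 -1.3
t: 49.25
eef_pos: [0.5618, 0.007, 0.3243]
tcp_rot: [-3.112, -0.04, -0.009]
contact_force: [0.1, -0.2, -0.4]
grip_width: 0.0319
t: 49.88
eef_pos: [0.5545, -0.2267, 0.3226]
tcp_rot: [-3.114, -0.02, -0.004]
contact_force: [0.5, 0.4, 0.1]
grip_width: 0.0321
t 49.88 pos [ 0.5545 -0.2267  0.3226] shift [0 0 0] turn [-1.6  0.1 -0.7] F [0.5 0.4 0.1] grip 0.0321 j7 -0.86
scene [305.2 186.8] [0.561  0.0789 0.1975]
top [243.5 197.3] [0.5584 0.0797 0.1975]
x,theta 0.5596 30.1 [-0.4 -0.2  0.3 -0.5]
```

View pics/scene11.png

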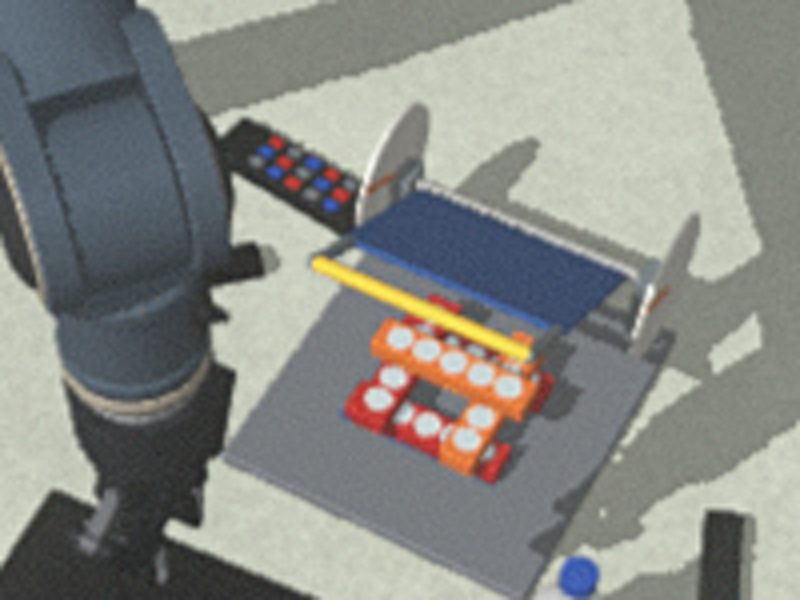

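The cover sits at 30.1°, in line with the orange marks. The tower is square, with its top bar at crop (455,362), and the remote and bottle have not moved.

```bash
python3 -c "
from plant import bot
print(bot.hand_in())"
```

```text
the job is handed in; nothing more can be done
None
```

The job is done and handed in at about 50 s on the robot's clock; `hand_in()` gives no verdict.

- **Cover up:** I pinched the rod and swung the cover to about 98°. The first pinch sat too high on the rod, so I released and took it again lower.
- **Tower:** Five lens bars were present. I stacked them two along x, two across, and one on top.
- **Mended on the way:** One orange layer-2 bar was knocked about 35 mm aside during the run. I picked it up and put it back before placing the last bar. While carrying that same bar the first time, I turned the wrist the wrong way, to 2.65 rad against the 2.66 limit, and turned it back before placing.
- **Cover down:** I folded it down and released it. A fit from both cameras put it at 30.1° (residual 0.5 px or less).

**Last checks:** Layer 1 measured within about 4 mm of its marks. Layers 2 and 3 looked square and centred in the pictures; I did not measure layer 3 by number. The bottle and remote showed no movement, and the arm was clear of everything. The two cameras disagreed by 2–4 mm throughout, so I used their mean. No check failed at the end.

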